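# Clean the vacuum chuck and load the coated plates

## Task

Load the vacuum chuck: first wipe every copper chip off it into its blue trough with the red scraper block (never with the fingers). Then set each coated plate gently on the clean chuck, orange face up, centred in a marked field of its own and in line with it, held by the edges only so that nothing touches an orange face; and once all the plates lie there, throw the vacuum lever fully over to on. By the end the scraper must stand back in the middle of its yellow pad; leave everything else alone.

Things in the scene. Friction and masses are not known exactly. Their poses are not given: they have to be found in the camera images.
- chuck: Vacuum chuck, fixed: aluminium slab 236 (x) by 240 (y) by 30 mm, origin at the centre of its underside. Dark fences on both x edges, 6 mm thick, 8 mm above the top, inner faces at x = +-112 mm; y edges open. Four black-outlined plate fields on top. At its -y edge stands the open blue chip trough: inside y = -120 to -200 mm, x = +-112 mm, floor at z = 4 mm, walls 6 mm thick, 40 mm high
- chuck_field0 (a point): Centre of plate field 0 on the chuck's top face; the outline is 96 mm along the chuck's x by 64 mm along its y, axes as the chuck's
- chuck_field1 (a point): Centre of plate field 1 on the chuck's top face; the outline is 96 mm along the chuck's x by 64 mm along its y, axes as the chuck's
- chuck_field2 (a point): Centre of plate field 2 on the chuck's top face; the outline is 96 mm along the chuck's x by 64 mm along its y, axes as the chuck's
- chuck_field3 (a point): Centre of plate field 3 on the chuck's top face; the outline is 96 mm along the chuck's x by 64 mm along its y, axes as the chuck's
- plate1: Coated plate (may be absent): dark steel plate 84 (x) by 50 (y) by 8 mm with an orange coated face 2 mm proud on top (10 mm in all), 0.25 kg, lying coated face up on a 4 mm black rubber mat at the start; origin at the centre of its underside, z up. Hold it by its two long edges, across the 50 mm
- plate2: Coated plate (may be absent): dark steel plate 84 (x) by 50 (y) by 8 mm with an orange coated face 2 mm proud on top (10 mm in all), 0.25 kg, lying coated face up on a 4 mm black rubber mat at the start; origin at the centre of its underside, z up. Hold it by its two long edges, across the 50 mm
- plate3: Coated plate (may be absent): dark steel plate 84 (x) by 50 (y) by 8 mm with an orange coated face 2 mm proud on top (10 mm in all), 0.25 kg, lying coated face up on a 4 mm black rubber mat at the start; origin at the centre of its underside, z up. Hold it by its two long edges, across the 50 mm
- plate1_face: The orange coated face of plate1, 74 by 42 by 2 mm, fixed on top of the plate and centred on it; origin at the centre of its underside, 8 mm above the plate's underside. Nothing may touch it
- plate2_face: The orange coated face of plate2, 74 by 42 by 2 mm, fixed on top of the plate and centred on it; origin at the centre of its underside, 8 mm above the plate's underside. Nothing may touch it
- plate3_face: The orange coated face of plate3, 74 by 42 by 2 mm, fixed on top of the plate and centred on it; origin at the centre of its underside, 8 mm above the plate's underside. Nothing may touch it
- chip1: Copper chip (may be absent): loose curl of swarf about 30 by 13 by 13 mm, origin at the centre of its underside as built (it may tumble)
- chip2: Copper chip (may be absent): loose curl of swarf about 30 by 13 by 13 mm, origin at the centre of its underside as built (it may tumble)
- chip3: Copper chip (may be absent): loose curl of swarf about 30 by 13 by 13 mm, origin at the centre of its underside as built (it may tumble)
- chip4: Copper chip (may be absent): loose curl of swarf about 30 by 13 by 13 mm, origin at the centre of its underside as built (it may tumble)
- scraper: Scraper block: red bar 120 (x) by 46 (y) by 26 mm, on its middle a black grip 50 (x) by 26 (y) mm that rises from 26 to 66 mm; 0.3 kg; origin at the centre of its underside. Wipe along its y axis; grip it across the 26 mm
- rest: Yellow pad 150 (x) by 90 (y) by 2 mm, fixed on the table, the scraper's place; origin at the centre of its underside
- valve (a joint): Vacuum lever, rad: 0 = off (leaning 0.5 rad to the valve's -x side), 1.0 = fully on (leaning 0.5 rad to its +x side); it stays where it is left
- valve_base: Grey valve block 70 (x) by 50 (y) by 25 mm, fixed, a small round gauge on its +x side; origin at the centre of its underside. The lever turns about the block's y axis, 22 mm above the table
- valve_tip (a point): Centre of the blue ball (26 mm across) at the lever's end, 80 mm from the lever's pivot; its axes turn with the lever
- seal_ring: Bystander: black rubber ring, 90 mm across, 12 mm high, origin at the centre of its underside
- screwdriver: Bystander: screwdriver 160 mm long with a yellow handle, lying along its x axis
- spray: Bystander: white bottle 60 mm across and 160 mm tall, origin at the centre of its underside
- spanner: Bystander: steel spanner 160 mm long, lying along its x axis
Mind the look-alikes: they are no part of the job. Several things have the shape of the scraper; the one meant has the colours described above. Several things have the shape of the rest; the one meant has the colours described above.

How it is judged:
On the way, in this order (a step that is already met when the one before it is completed fails the run):
1. every chip lies in the trough (y of chip1 in the frame of chuck between -0.205 and -0.12 m and x of chip1 in the frame of chuck between -0.118 and 0.118 m and z of each of chip1, chip2, chip3, chip4 in the frame of chuck below 0.03 m and y of chip2 in the frame of chuck between -0.205 and -0.12 m and x of chip2 in the frame of chuck between -0.118 and 0.118 m and y of chip3 in the frame of chuck between -0.205 and -0.12 m and x of chip3 in the frame of chuck between -0.118 and 0.118 m and y of chip4 in the frame of chuck between -0.205 and -0.12 m and x of chip4 in the frame of chuck between -0.118 and 0.118 m), for 0.2 s.
2. every plate lies flat in a field of its own on the clean chuck (all of step 1 and (horizontal distance between plate1 and chuck_field0 below 0.01 m or horizontal distance between plate1 and chuck_field1 below 0.01 m or horizontal distance between plate1 and chuck_field2 below 0.01 m or horizontal distance between plate1 and chuck_field3 below 0.01 m) and angle between the x axis of each of plate1, plate2, plate3 and the x axis of chuck, either way round below 0.14 rad and angle between each of plate1, plate2, plate3's own z axis and vertical below 0.05 rad and z of plate1 in the frame of chuck between 0.026 and 0.034 m and (horizontal distance between plate2 and chuck_field0 below 0.01 m or horizontal distance between plate2 and chuck_field1 below 0.01 m or horizontal distance between plate2 and chuck_field2 below 0.01 m or horizontal distance between plate2 and chuck_field3 below 0.01 m) and z of plate2 in the frame of chuck between 0.026 and 0.034 m and (horizontal distance between plate3 and chuck_field0 below 0.01 m or horizontal distance between plate3 and chuck_field1 below 0.01 m or horizontal distance between plate3 and chuck_field2 below 0.01 m or horizontal distance between plate3 and chuck_field3 below 0.01 m) and z of plate3 in the frame of chuck between 0.026 and 0.034 m), for 0.2 s.
3. the vacuum lever is on (value of joint valve above 0.85 rad), for 0.2 s.
At the end, for the whole second after the job is handed in: Every chip lies in the trough; every plate lies flat and face up on the chuck, within 10 mm of the centre of a field and within 8 degrees of its direction; the lever is beyond 0.85 rad; the scraper stands upright on its yellow pad within 30 mm of the pad's centre; all at rest (all of step 2 and linear speed of each of plate1, plate2, plate3, scraper below 0.03 m/s and horizontal distance between scraper and rest below 0.03 m and angle between scraper's own z axis and vertical below 0.1 rad and height (world z) of scraper below 0.012 m and value of joint valve above 0.85 rad); the robot touches nothing.
It fails at once if something touches a coated face (contact force between any of plate1_face, plate2_face, plate3_face and anything else above 1 N).
It fails at once if the fingers touch a chip (contact force between any of chip1, chip2, chip3, chip4 and the fingers above 0.5 N).
It fails at once if a plate is set on the chuck while a chip is still on it (((x of plate1 in the frame of chuck between -0.118 and 0.118 m and y of plate1 in the frame of chuck between -0.12 and 0.12 m and contact force between plate1 and chuck above 0.3 N and z of plate1 in the frame of chuck above 0.02 m) or (x of plate2 in the frame of chuck between -0.118 and 0.118 m and y of plate2 in the frame of chuck between -0.12 and 0.12 m and contact force between plate2 and chuck above 0.3 N and z of plate2 in the frame of chuck above 0.02 m) or (x of plate3 in the frame of chuck between -0.118 and 0.118 m and y of plate3 in the frame of chuck between -0.12 and 0.12 m and contact force between plate3 and chuck above 0.3 N and z of plate3 in the frame of chuck above 0.02 m)) and ((x of chip1 in the frame of chuck between -0.118 and 0.118 m and y of chip1 in the frame of chuck between -0.12 and 0.12 m) or (x of chip2 in the frame of chuck between -0.118 and 0.118 m and y of chip2 in the frame of chuck between -0.12 and 0.12 m) or (x of chip3 in the frame of chuck between -0.118 and 0.118 m and y of chip3 in the frame of chuck between -0.12 and 0.12 m) or (x of chip4 in the frame of chuck between -0.118 and 0.118 m and y of chip4 in the frame of chuck between -0.12 and 0.12 m))).
It fails at once if a plate is dropped on the chuck (faster than 0.5 m/s between 6 and 60 mm above it) ((x of plate1 in the frame of chuck between -0.118 and 0.118 m and y of plate1 in the frame of chuck between -0.12 and 0.12 m and z of plate1 in the frame of chuck between 0.036 and 0.09 m and linear speed of plate1 above 0.5 m/s) or (x of plate2 in the frame of chuck between -0.118 and 0.118 m and y of plate2 in the frame of chuck between -0.12 and 0.12 m and z of plate2 in the frame of chuck between 0.036 and 0.09 m and linear speed of plate2 above 0.5 m/s) or (x of plate3 in the frame of chuck between -0.118 and 0.118 m and y of plate3 in the frame of chuck between -0.12 and 0.12 m and z of plate3 in the frame of chuck between 0.036 and 0.09 m and linear speed of plate3 above 0.5 m/s)).
It fails at once if a bystander is displaced by more than 40 mm (distance of any of seal_ring, screwdriver, spray, spanner from where it was at the start of the episode above 0.04 m).
Of plate1, plate2, plate3 only 2 to 3 are there at a start; the rules pass over those that are not, and their reading is None.
Of chip1, chip2, chip3, chip4 only 2 to 4 are there at a start; the rules pass over those that are not, and their reading is None.
At some moment in a run one of plate1, plate2, plate3, scraper may be knocked a few centimetres aside while the robot is not near it.
It also fails if it takes over 208 s, if anything falls off the work surface, if the arm or the gripper's body presses on something with over 40 N, if the wrist force passes 120 N, or if a joint passes its speed limit or range.

## Robot

A 6-joint arm with a two-finger parallel gripper is mounted at the origin on the work surface. World frame = base frame: x ahead of the robot, y to its left, z up, the work surface at z = 0. Lengths are in m, angles in rad, forces in N, time in s.
With the tool pointing down it reaches from about 0.35 to 0.975 m from the base axis. Payload 4.9 kg.
Tool frame: the origin (TCP) lies on the mounting face of the last link; the fingertips stand 173 mm ahead of it and the grasp point (between the pads) lies 155 mm ahead of it; z points along the fingers, y is the direction in which the jaws open and shut (so a half turn about z gives the same grasp; the last joint's range is limited). The gripper opens to 85 mm and grips with 20 to 120 N. Pads are 22 mm wide; open, the fingers measure 114 mm over their backs; the gripper's body (76 mm by 85 mm) begins 54 mm behind the grasp point. The pads swing forward as they close: fully open they stand 13 mm farther back than shut.
Start: joints at [-1.283, 0.053, 1.613, -0, 1.476, -0.119], TCP at [0.247, -0.574, 0.405] pointing down, gripper open.
Joint ranges: [-3.01, 3.01], [-1.01, 2.22], [0.06, 2.58], [-1.02, 4.17], [0.09, 2.62], [-3.14, 3.14]. Speed limits (rad/s): [2.57, 2.57, 3.14, 3.14, 3.14, 3.14].

## Interface

Orientations are given as a rotation vector (axis times angle).
In Python, from station import ctrl gives the robot as it stands. The module is installed in compiled form; this text tells all that it offers.
- The arm moves only by the tool jog_arm, never from a script. Its argument "steps" is a list of rows, each a list of 2 entries, a list of its own where there are three numbers: the shift along the tool's x, y, z in cm, then the turn, a rotation vector about the tool's x, y, z in degrees. In form: [[[tx, ty, tz], [rx, ry, rz]], ...]. A call has 1 to 8 rows; each row shifts and turns the pose as measured when the row begins, along the tool's axes as they then stand; what a row does not reach is not made up. A row lasts 1/10 s, in which the tool goes at most 50 mm and 8.59 degrees, less where a joint would pass 70% of its speed; a pose out of reach is approached as far as the arm can. A call is refused whole if a number of a shift passes 5 or a number of a turn 8.59, either way. A call with a gripper value outside its range is refused whole. "fingers" is the gripper command: -1 is shut, 1 is fully open, values between are in proportion, set as the call begins (left out, the last holds). The fingers move at their own pace and stop on an object; "grip_force" is the grip in N (left out, the last holds). Time passes only in rows, so rows that do not move let the fingers close. It gives the time, the measured TCP pose, the force and the opening at its end, in the units of the state.
- ctrl.get_obs(): the state, without advancing time (a new reading comes with each control period).
- ctrl.get_image(name): name is "side" or "top"; returns the picture (420x560x3 uint8, red, green, blue); there is no depth.
- ctrl.camera_info(name): a dict with "K" (3x3 intrinsics, pixels), "dist_coeffs" ([k1, k2, p1, p2, k3] as OpenCV has them; the pictures are not rectified), "camera_from_world" (4x4, takes a point from world to camera coordinates). Camera axes: x right, y up, looking along -z (the intrinsics and any distortion apply to the point x, -y, -z); pixel columns grow to the right and rows downward; lengths in m; the calibration is good to about 2 mm. A picture is of the moment at which its call begins. camera_info takes no time and is no camera call.
- ctrl.finish_job(): hands the job in, once; it reports no verdict.
The state is a dict: "t": time; "q": joint angles; "dq": joint speeds; "effort": joint torques, N m; "tool_pos": TCP position; "tool_rot": TCP orientation; "contact_force": force on the tool from outside, world axes, zero at the start; "wrist_torque": the same for the moment, N m; "opening": finger opening in m.
Only numpy, scipy, OpenCV 4.12 (cv2) and the standard library are available. Lean on these libraries where they do the work, as an engineer would, in place of code of your own. Each camera call takes 0.05 s, during which the arm holds its last target.

## Working session

There is one attempt and no reset: what is moved stays moved. The work goes in short steps, Python scripts to look and compute and a tool call to move; the robot and the scene stay as the last step left them, time stands still between calls to the robot, and variables do not carry over. Pictures are saved under pics/ and viewed, and the job is handed in when it is done.

Besides the shell and the picture viewer there is one more tool, called as a command line: name --argument value ..., lists and objects as JSON in quotes. jog_arm: Moves the arm, as the interface text tells. Its arguments: {"type":"object","properties":{"steps":{"type":"array","items":{"type":"array"}},"fingers":{"type":"number"},"grip_force":{"type":"number"}},"required":["steps"]}

```bash
mkdir -p pics; ls
python3 - <<'E'
from station import ctrl
import cv2,json
o=ctrl.get_obs();print(o)
for n in ("side","top"):
    im=ctrl.get_image(n);cv2.imwrite(f"pics/{n}0.png",im[:,:,::-1])
    i=ctrl.camera_info(n);print(n,i)
E
```

```text
pics
{'t': 0.0, 'q': array([-1.28303525e+00,  5.33534610e-02,  1.61430975e+00, -2.26230784e-05,
        1.47599479e+00, -1.19007390e-01]), 'dq': array([0.00072364, 0.00030597, 0.00035239, 0.00049091, 0.00062557,
       0.00059367]), 'effort': array([ 1.71694533e-03, -3.93677688e+01, -3.70179713e+01, -2.54153622e-05,
        7.07662912e-03,  1.46338536e-06]), 'tool_pos': array([ 0.2471931 , -0.57374153,  0.40345535]), 'tool_rot': array([-3.07482569e+00, -6.34142489e-01,  3.08458280e-04]), 'contact_force': array([-0.27049832,  0.31236227, -0.30222955]), 'wrist_torque': array([0.03614569, 0.05560632, 0.0272525 ]), 'opening': 0.08567803802177099}
side {'K': array([[500.88265551,   0.        , 273.63580379],
       [  0.        , 500.88265551, 205.51759562],
       [  0.        ,   0.        ,   1.        ]]), 'dist_coeffs': array([-0.16933255,  0.        ,  0.        ,  0.        ,  0.        ]), 'camera_from_world': array([[-0.74326781, -0.66897819, -0.00459765,  0.34919049],
       [ 0.40641854, -0.45698866,  0.79119235, -0.37122023],
       [-0.5313915 ,  0.58619924,  0.6115501 , -1.33313439],
       [ 0.        ,  0.        ,  0.        ,  1.        ]])}
top {'K': array([[490.69793583,   0.        , 276.20313602],
       [  0.        , 490.69793583, 209.31434041],
       [  0.        ,   0.        ,   1.        ]]), 'dist_coeffs': array([0.05573688, 0.        , 0.        , 0.        , 0.        ]), 'camera_from_world': array([[-0.02136776, -0.99946444, -0.02478413, -0.10042179],
       [ 0.98475767, -0.02532045,  0.17207905, -0.58178254],
       [-0.17261444, -0.02072942,  0.98477132, -1.46943576],
       [ 0.        ,  0.        ,  0.        ,  1.        ]])}
```

View pics/top0.png

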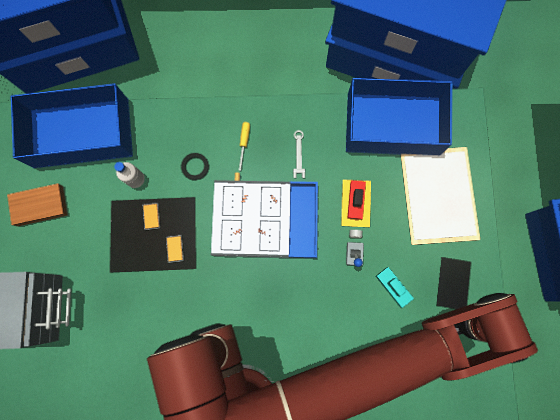

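View pics/side0.png

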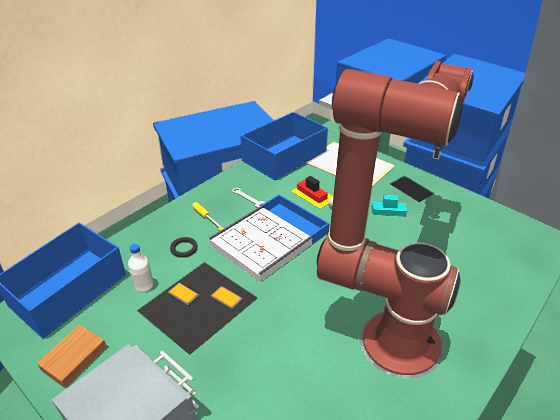

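Top view: the chuck sits at about (265,220) with its trough to the right. There are about four chips on the fields, two plates on the mat at (151,216) and (175,249), the red scraper on the yellow pad at (357,203), and the valve at (355,250).

```bash
cat > h.py <<'E'
import numpy as np,cv2
from station import ctrl
from scipy.spatial.transform import Rotation as R
def cam(n):
    i=ctrl.camera_info(n);return i["K"],i["dist_coeffs"],i["camera_from_world"]
def p2w(n,uv,z):
    K,d,T=cam(n);uv=np.array(uv,float).reshape(-1,1,2)
    u=cv2.undistortPoints(uv,K,d).reshape(-1,2)
    dc=np.c_[u[:,0],-u[:,1],-np.ones(len(u))]
    dw=dc@T[:3,:3];c=-T[:3,:3].T@T[:3,3]
    s=(z-c[2])/dw[:,2];return c+dw*s[:,None]
def w2p(n,X):
    K,d,T=cam(n);X=np.array(X,float).reshape(-1,3)
    c=X@T[:3,:3].T+T[:3,3];c=c*[1,-1,-1]
    return cv2.projectPoints(c,np.zeros(3),np.zeros(3),K,d)[0].reshape(-1,2)
def snap(n,name):
    im=ctrl.get_image(n);cv2.imwrite(f"pics/{name}.png",im[:,:,::-1]);return im
def crop(im,x0,x1,y0,y1,name,s=5):
    c=cv2.resize(im[y0:y1,x0:x1],None,fx=s,fy=s,interpolation=cv2.INTER_CUBIC);cv2.imwrite(f"pics/{name}.png",c[:,:,::-1])
def mask(im,lo,hi,box=None):
    h=cv2.cvtColor(im,cv2.COLOR_RGB2HSV);m=cv2.inRange(h,np.array(lo),np.array(hi))
    if box:
        k=np.zeros_like(m);x0,x1,y0,y1=box;k[y0:y1,x0:x1]=255;m&=k
    return m
def rects(n,m,z,amin=30):
    """min-area rects in world plane of each blob"""
    out=[]
    for c in cv2.findContours(m,cv2.RETR_EXTERNAL,cv2.CHAIN_APPROX_NONE)[0]:
        if cv2.contourArea(c)<amin: continue
        w=p2w(n,c.reshape(-1,2),z)[:,:2]
        (cx,cy),(a,b),an=cv2.minAreaRect((w*1000).astype(np.float32))
        if a<b:a,b,an=b,a,an+90
        out.append((round(cx,1),round(cy,1),round(a,1),round(b,1),round((an+90)%180-90,1)))
    return out
def st():
    o=ctrl.get_obs();M=R.from_rotvec(o["tool_rot"]).as_matrix()
    print("t",round(o["t"],2),"tcp",o["tool_pos"].round(4),"x",M[:,0].round(3),"y",M[:,1].round(3),"z",M[:,2].round(3),"F",o["contact_force"].round(1),"op",round(o["opening"],4));return o["tool_pos"],M
E
python3 - <<'E'
from h import *
im=cv2.imread("pics/top0.png")[:,:,::-1].copy()
crop(im,205,325,170,270,"c1",6);crop(im,330,420,170,310,"c2",5);crop(im,105,205,190,275,"c3",6)
si=cv2.imread("pics/side0.png")[:,:,::-1].copy()
crop(si,200,340,185,285,"c4",5)
crop(si,280,420,160,230,"c5",5)
E
```

```text
(no output)
```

View pics/c1.png

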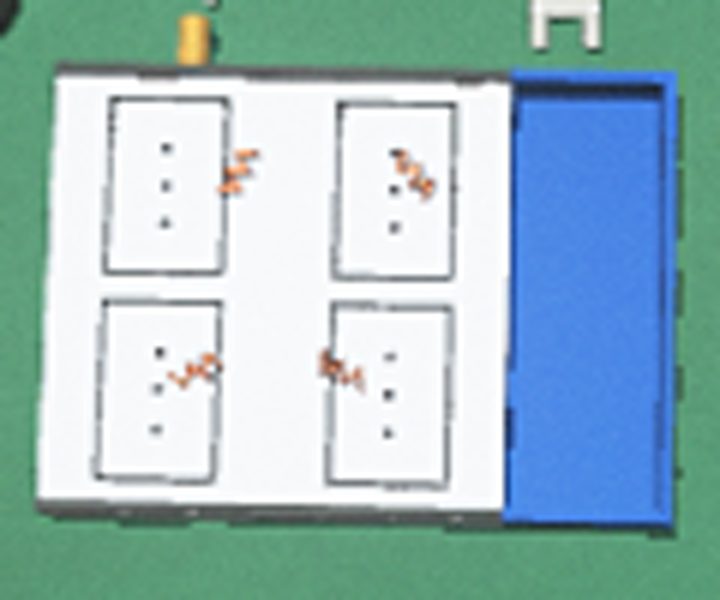

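View pics/c2.png

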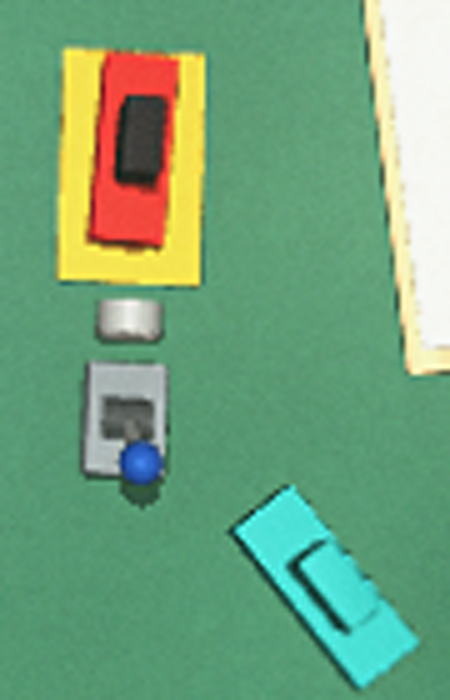

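View pics/c4.png

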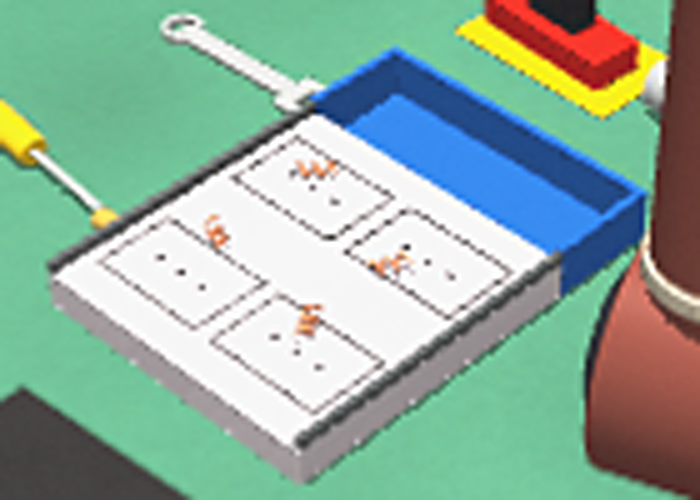

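View pics/c5.png

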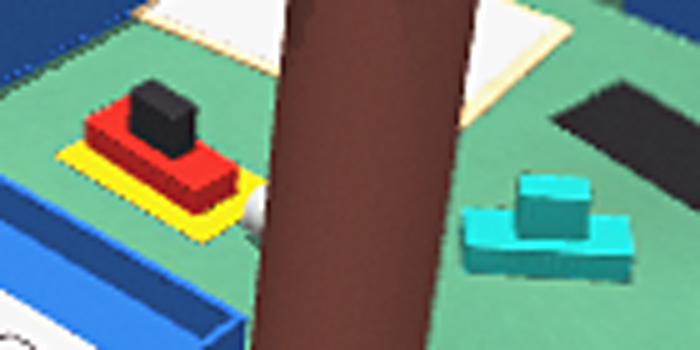

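View pics/c3.png

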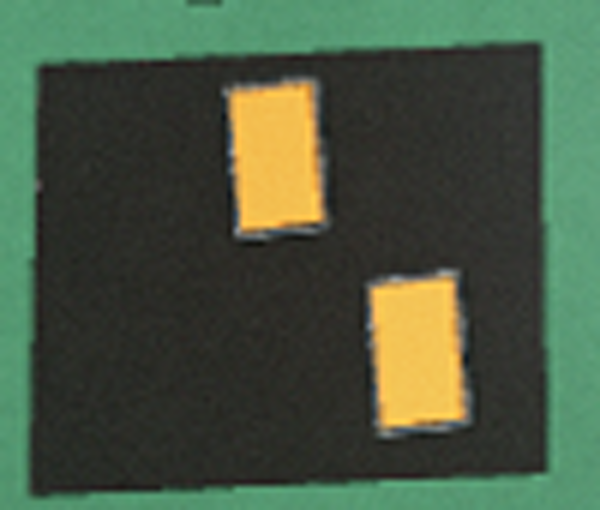

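The crops show four copper chips on the chuck, two plates with their long axis about along world x, and the red and black scraper slightly turned on its pad. The lever ball at crop (140,463) leans toward the robot, and the gauge is on the far side, so "on" is world +x. Now I'll measure.

Run:
```python
from h import *
im=cv2.imread("pics/top0.png")[:,:,::-1].copy()
def cp(x,y,x0,y0,s): return [x0+(x+.5)/s-.5,y0+(y+.5)/s-.5]
c=lambda L:[cp(x,y,205,170,6) for x,y in L]
# outline corners per field, order TL TR BR BL in image
F={"A":[(110,98),(231,98),(224,272),(105,272)],"B":[(338,102),(457,102),(453,278),(333,278)],
"C":[(102,301),(222,301),(213,481),(95,478)],"D":[(332,304),(453,308),(447,486),(326,484)]}
for k,v in F.items():
    w=p2w("top",c(v),.03)[:,:2]*1000
    print(k,w.mean(0).round(1),"ang", np.degrees(np.arctan2(*((w[0]+w[1]-w[2]-w[3])[::-1]))).round(1), np.linalg.norm(w[0]-w[3]).round(),np.linalg.norm(w[0]-w[1]).round())
# holes
H={"A":(165,186),"B":(394,190),"C":(157,389),"D":(389,394)}
for k,v in H.items(): print("hole",k,(p2w("top",c([v]),.03)*1000).round(1))
# slab corners incl. trough junction
w=p2w("top",c([(57,78),(512,82),(505,512),(38,500)]),.03)*1000;print(w.round(1))
w=p2w("top",c([(515,75),(675,75),(672,522),(505,520)]),.04)*1000;print("trough",w.round(1))
m=mask(im,(15,100,150),(30,255,255),(105,205,190,275));print("plates",rects("top",m,.014))
m=mask(im,(0,180,120),(10,255,255),(330,380,170,240));print("red",rects("top",m,.026))
m=mask(im,(20,150,150),(35,255,255),(330,380,170,240));print("yellow",rects("top",m,.002))
m=mask(im,(0,0,0),(180,255,60),(345,370,175,225));print("grip",rects("top",m,.066,15))
m=mask(im,(105,180,60),(125,255,255),(345,370,240,280));print("ball",rects("top",m,.092,15))
ys,xs=np.nonzero(m);print(xs.mean(),ys.mean())
m=mask(im,(5,80,80),(16,255,255),(205,325,170,270));print("chips",rects("top",m,.036,3))
m=mask(im,(0,0,90),(180,60,190),(340,372,238,268))
g=p2w("top",[cp(x,y,330,170,5) for x,y in [(87,362),(167,364),(163,478),(83,472)]],.025)*1000;print("valve",g.round(1),g.mean(0))
si=cv2.imread("pics/side0.png")[:,:,::-1].copy()
m=mask(si,(0,180,120),(10,255,255),(290,335,170,210));ys,xs=np.nonzero(m)
```

```text
A [614.8  23.4] ang -2.3 93.0 64.0
B [609.1 -96.2] ang -2.6 94.0 63.0
C [506.6  28.9] ang -2.8 92.0 63.0
D [500.9 -91.1] ang -3.0 94.0 63.0
hole A [[614.1  24.7  30. ]]
hole B [[608.8 -95.5  30. ]]
hole C [[507.   29.5  30. ]]
hole D [[501.4 -90.8  30. ]]
[[ 673.7   81.5   30. ]
 [ 665.1 -158.8   30. ]
 [ 439.  -149.3   30. ]
 [ 451.    91.1   30. ]]
trough [[ 666.5 -160.4   40. ]
 [ 664.2 -243.9   40. ]
 [ 431.2 -234.    40. ]
 [ 434.2 -149.2   40. ]]
plates [(469.9, 209.3, 74.7, 44.6, 5.5), (575.1, 285.5, 74.9, 43.9, 5.9)]
red [(609.7, -365.3, 119.1, 47.1, -7.6)]
yellow [(601.6, -367.2, 148.8, 88.8, -3.1)]
grip [(606.8, -362.7, 53.1, 25.5, -7.9)]
ball [(407.4, -350.0, 20.6, 20.4, 88.8)]
357.52941176470586 262.2352941176471
chips [(617.0, -11.9, 12.7, 9.4, -0.6)]
valve [[ 475.3 -330.4   25. ]
 [ 472.9 -379.4   25. ]
 [ 403.  -373.3   25. ]
 [ 407.7 -324.7   25. ]] [ 439.70252687 -351.94257424   25.        ]
```

jog_arm --steps '[[[0,0,0],[0,0,7.8]],[[0,0,0],[0,0,7.8]],[[0,0,0],[0,0,7.8]],[[0,0,0],[0,0,7.8]],[[0,0,0],[0,0,0]]]' --fingers 1 --grip_force 60

```text
t: 0.6
tool_pos: [0.247, -0.573, 0.3998]
tool_rot: [-3.124, 0.248, 0.005]
contact_force: [-0.1, -0.9, -0.5]
opening: 0.0855
```

```bash
cat >> h.py <<'E'
def go(x,y,yaw,z=None):
    """prints shift (cm, tool axes) and turn (deg about tool z) to reach target; yaw deg of tool x (mod 180)"""
    p,M=st();d=np.array([x,y,p[2] if z is None else z])-p
    cur=np.degrees(np.arctan2(M[1,0],M[0,0]));dy=(yaw-cur+90)%180-90
    tilt=R.from_matrix(M).as_matrix()[:,2]
    print("yaw",cur.round(2),"shift cm",(M.T@d*100).round(2),"rz",round(-dy,2),"tilt dx,dy (deg)",np.degrees(tilt[:2]).round(2))
E
python3 -c "
from h import *
go(.609,-.3645,-7.7)"
```

```text
t 0.6 tcp [ 0.247  -0.573   0.3998] x [ 0.987 -0.158 -0.004] y [-0.158 -0.987 -0.007] z [-0.002  0.008 -1.   ] F [-0.1 -0.9 -0.5] op 0.0855
yaw -9.08 shift cm [ 32.46 -26.3    0.08] rz -1.38 tilt dx,dy (deg) [-0.13  0.45]
```

jog_arm --steps '[[[4,-3.2,-0.1],[0,0,-1.4]],[[4,-3.2,0],[0,0,0]],[[4,-3.2,0],[0,0,0]],[[4,-3.2,0],[0,0,0]],[[4,-3.2,0],[0,0,0]],[[4,-3.2,0],[0,0,0]],[[4,-3.2,0],[0,0,0]],[[4,-3.2,0],[0,0,0]]]'

```text
t: 1.4
tool_pos: [0.5888, -0.3656, 0.398]
tool_rot: [-3.127, 0.186, 0.01]
contact_force: [0.0, -1.0, 0.2]
opening: 0.0855
```

jog_arm --steps '[[[0,0,0],[0,0,0]],[[0,0,0],[0,0,0]]]'

```text
t: 1.6
tool_pos: [0.5934, -0.361, 0.3966]
tool_rot: [-3.126, 0.165, 0.011]
contact_force: [0.6, 0.1, -0.9]
opening: 0.0854
```

```bash
python3 -c "
from h import *
go(.609,-.3645,-7.7,.289)
im=snap('top','t1')
im=snap('side','s1');crop(im,280,420,40,220,'s1c',4)"
```

```text
t 1.6 tcp [ 0.5934 -0.361   0.3966] x [ 0.994 -0.105 -0.007] y [-0.105 -0.994 -0.01 ] z [-0.006  0.011 -1.   ] F [ 0.6  0.1 -0.9] op 0.0854
yaw -6.03 shift cm [ 1.67  0.3  10.74] rz 1.67 tilt dx,dy (deg) [-0.35  0.64]
```

View pics/s1.png

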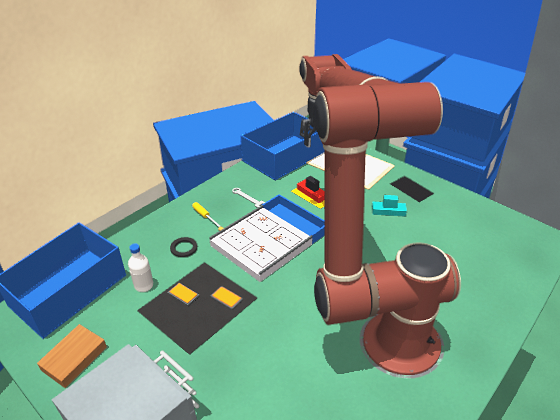

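View pics/t1.png

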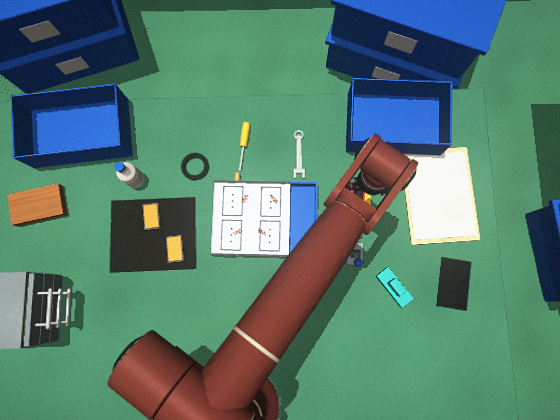

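The arm is above the scraper, and the scene is unchanged. Next I'll level the tool and descend.

```bash
cat >> h.py <<'E'
def go(x,y,yaw,z=None):
    p,M=st();d=np.array([x,y,p[2] if z is None else z])-p
    cur=np.degrees(np.arctan2(M[1,0],M[0,0]));dy=(yaw-cur+90)%180-90
    a=np.radians(cur+dy);T=np.array([[np.cos(a),np.sin(a),0],[np.sin(a),-np.cos(a),0],[0,0,-1]])
    rv=np.degrees(R.from_matrix(M.T@T).as_rotvec())
    print("yaw",cur.round(2),"shift cm",(M.T@d*100).round(2),"turn deg",rv.round(2))
E
python3 -c "
from h import *
go(.609,-.3645,-7.7,.289)"
```

```text
t 1.7 tcp [ 0.5924 -0.3618  0.3966] x [ 0.994 -0.108 -0.007] y [-0.108 -0.994 -0.011] z [-0.006  0.011 -1.   ] F [ 0.2  0.1 -0.7] op 0.0856
yaw -6.2 shift cm [ 1.75  0.2  10.75] turn deg [-0.61  0.41  1.5 ]
```

jog_arm --steps '[[[1.6,0.3,2],[-0.6,0.4,1.6]],[[0,0,3],[0,0,0]],[[0,0,3],[0,0,0]],[[0,0,2],[0,0,0]],[[0,0,0],[0,0,0]],[[0,0,0],[0,0,0]]]'

```text
t: 2.3
tool_pos: [0.6019, -0.3743, 0.2967]
tool_rot: [3.13, -0.226, 0.004]
contact_force: [0.8, -0.6, 0.2]
opening: 0.0853
```

```bash
python3 -c "
from h import *
go(.609,-.3645,-7.7,.209)
im=snap('side','s2');crop(im,270,370,120,220,'s2c',6)"
```

```text
t 2.3 tcp [ 0.6019 -0.3743  0.2967] x [ 0.99  -0.144  0.003] y [-0.144 -0.99   0.004] z [ 0.002 -0.004 -1.   ] F [ 0.8 -0.6  0.2] op 0.0853
yaw -8.26 shift cm [ 0.54 -1.1   8.76] turn deg [ 0.21 -0.16 -0.56]
```

View pics/s2c.png

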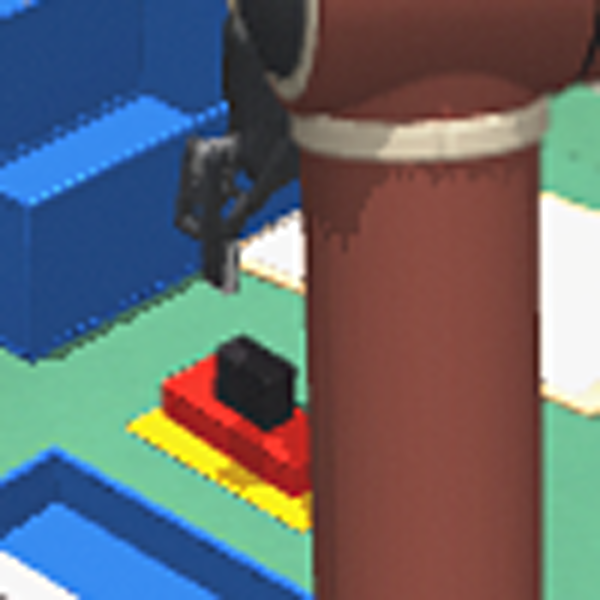

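jog_arm --steps '[[[0.5,-1.1,2],[0.2,-0.2,-0.6]],[[0,0,2],[0,0,0]],[[0,0,0],[0,0,0]],[[0,0,0],[0,0,0]],[[0,0,0],[0,0,0]]]'

```text
t: 2.85
tool_pos: [0.6104, -0.3638, 0.2599]
tool_rot: [3.131, -0.207, 0.01]
contact_force: [0.0, -0.0, -0.1]
opening: 0.0853
```

```bash
python3 -c "
from h import *
go(.609,-.3645,-7.7,.209)"
```

```text
t 2.85 tcp [ 0.6104 -0.3638  0.2599] x [ 0.991 -0.132  0.007] y [-0.132 -0.991  0.003] z [ 0.006 -0.004 -1.   ] F [ 0.  -0.  -0.1] op 0.0853
yaw -7.58 shift cm [-0.16  0.08  5.09] turn deg [ 0.19 -0.39  0.12]
```

jog_arm --steps '[[[-0.2,0.1,2],[0.2,-0.4,0]],[[0,0,2],[0,0,0]],[[0,0,1.1],[0,0,0]],[[0,0,0],[0,0,0]],[[0,0,0],[0,0,0]]]'

```text
t: 3.35
tool_pos: [0.609, -0.365, 0.2078]
tool_rot: [3.133, -0.207, 0.004]
contact_force: [-0.5, -0.5, 0.2]
opening: 0.0852
```

```bash
python3 -c "
from h import *
go(.609,-.3645,-7.7,.209)
im=snap('side','s3');crop(im,270,370,120,220,'s3c',6)"
```

```text
t 3.35 tcp [ 0.609  -0.365   0.2078] x [ 0.991 -0.132  0.003] y [-0.132 -0.991  0.001] z [ 0.002 -0.002 -1.   ] F [-0.5 -0.5  0.2] op 0.0852
yaw -7.56 shift cm [-0.   -0.05 -0.12] turn deg [ 0.08 -0.15  0.14]
```

View pics/s3c.png

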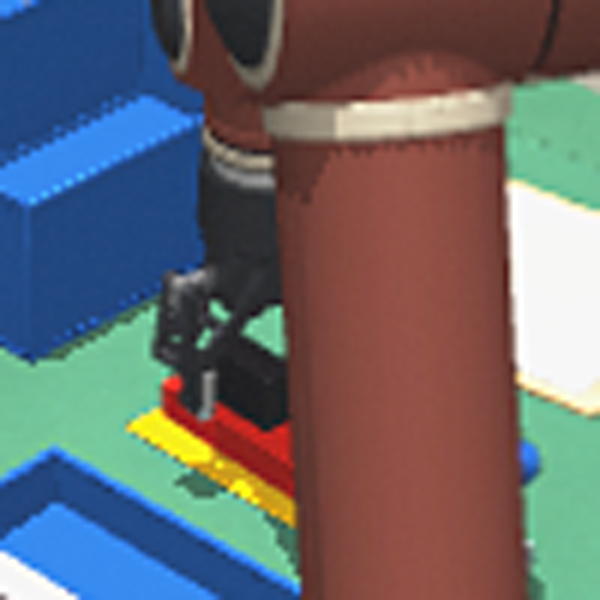

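jog_arm --steps '[[[0,0,0],[0,0,0]],[[0,0,0],[0,0,0]],[[0,0,0],[0,0,0]],[[0,0,0],[0,0,0]],[[0,0,0],[0,0,0]],[[0,0,0],[0,0,0]],[[0,0,0],[0,0,0]],[[0,0,0],[0,0,0]]]' --fingers -1 --grip_force 60

```text
t: 4.2
tool_pos: [0.6097, -0.3657, 0.2108]
tool_rot: [3.131, -0.207, 0.01]
contact_force: [-0.1, 0.5, 0.3]
opening: 0.0252
```

```bash
python3 -c "
from h import *
st()"
```

```text
t 4.2 tcp [ 0.6097 -0.3657  0.2108] x [ 0.991 -0.132  0.007] y [-0.132 -0.991  0.004] z [ 0.006 -0.005 -1.   ] F [-0.1  0.5  0.3] op 0.0252
```

The scraper is gripped (opening 25 mm). Lifting it and carrying it to the start of the first wipe.

jog_arm --steps '[[[0,0,-2],[0,0,0]],[[0,0,-3],[0,0,0]],[[0,0,-3],[0,0,0]],[[0,0,-3],[0,0,0]],[[0,0,0],[0,0,0]],[[0,0,0],[0,0,0]]]'

```text
t: 4.8
tool_pos: [0.6077, -0.3639, 0.3243]
tool_rot: [-3.135, 0.207, 0.0]
contact_force: [0.5, 0.8, -4.3]
opening: 0.0256
```

```bash
python3 -c "
from h import *
go(.608,.0521,-2.7,.33)"
```

```text
t 4.8 tcp [ 0.6077 -0.3639  0.3243] x [ 0.991 -0.131 -0.   ] y [-0.131 -0.991 -0.   ] z [-0.  0. -1.] F [ 0.5  0.8 -4.3] op 0.0256
yaw -7.55 shift cm [ -5.44 -41.25  -0.56] turn deg [-0.02  0.   -4.85]
```

jog_arm --steps '[[[-0.7,-3,-0.1],[0,0,-0.6]],[[-0.7,-4.5,-0.1],[0,0,-0.6]],[[-0.7,-4.5,-0.1],[0,0,-0.6]],[[-0.7,-4.5,-0.1],[0,0,-0.6]],[[-0.7,-4.5,0],[0,0,-0.6]],[[-0.7,-4.5,0],[0,0,-0.6]],[[-0.7,-4.5,0],[0,0,-0.6]],[[-0.5,-3,0],[0,0,-0.6]]]'

```text
t: 5.6
tool_pos: [0.5798, -0.0219, 0.3124]
tool_rot: [-3.133, 0.084, 0.033]
contact_force: [-0.0, 0.1, -2.4]
opening: 0.0249
```

jog_arm --steps '[[[0,-2,0],[0,0,0]],[[0,0,0],[0,0,0]],[[0,0,0],[0,0,0]],[[0,0,0],[0,0,0]]]'

```text
t: 6.0
tool_pos: [0.5775, 0.0029, 0.3048]
tool_rot: [-3.132, 0.074, 0.053]
contact_force: [-0.0, -0.7, -3.0]
opening: 0.0252
```

```bash
python3 -c "
from h import *
go(.608,.0521,-2.7,.26)
im=snap('side','s4');crop(im,190,350,130,290,'s4c',4)"
```

```text
t 6.0 tcp [0.5775 0.0029 0.3048] x [ 0.998 -0.047 -0.034] y [-0.048 -0.999 -0.008] z [-0.033  0.009 -0.999] F [-0.  -0.7 -3. ] op 0.0252
yaw -2.72 shift cm [ 2.97 -5.02  4.42] turn deg [-0.44  1.94 -0.03]
```

View pics/s4c.png

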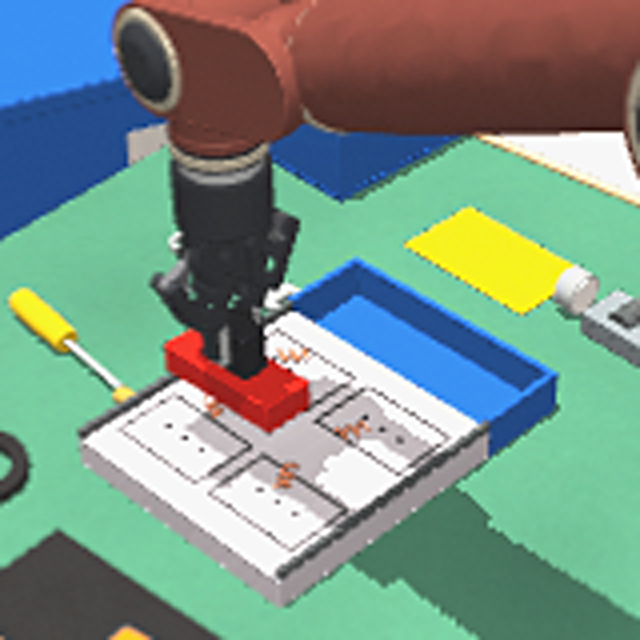

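jog_arm --steps '[[[1,-1.7,0],[-0.2,1,0]],[[1,-1.7,0],[-0.2,1,0]],[[1,-1.6,0],[0,0,0]],[[0,0,0],[0,0,0]],[[0,0,0],[0,0,0]]]'

```text
t: 6.55
tool_pos: [0.6118, 0.0477, 0.3031]
tool_rot: [3.139, -0.088, -0.001]
contact_force: [-0.6, -0.3, -2.8]
opening: 0.0252
```

```bash
python3 -c "
from h import *
go(.608,.0521,-2.7,.26)"
```

```text
t 6.55 tcp [0.6118 0.0477 0.3031] x [ 0.998 -0.056 -0.001] y [-0.056 -0.998  0.001] z [-0.001 -0.001 -1.   ] F [-0.6 -0.3 -2.8] op 0.0252
yaw -3.2 shift cm [-0.4  -0.43  4.31] turn deg [ 0.06  0.03 -0.5 ]
```

jog_arm --steps '[[[-0.4,-0.4,1.5],[0,0,-0.5]],[[0,0,1.5],[0,0,0]],[[0,0,1.3],[0,0,0]],[[0,0,0],[0,0,0]],[[0,0,0],[0,0,0]]]'

```text
t: 7.05
tool_pos: [0.6063, 0.0504, 0.2541]
tool_rot: [3.139, -0.076, -0.008]
contact_force: [-0.0, -0.2, -2.5]
opening: 0.0249
```

```bash
python3 -c "
from h import *
go(.608,.0521,-2.7,.2405)
im=snap('side','s5');crop(im,190,350,130,290,'s5c',4)
im=snap('top','t5');crop(im,205,325,160,270,'t5c',6)"
```

```text
t 7.05 tcp [0.6063 0.0504 0.2541] x [ 0.999 -0.049 -0.005] y [-0.049 -0.999  0.002] z [-0.005 -0.001 -1.   ] F [-0.  -0.2 -2.5] op 0.0249
yaw -2.78 shift cm [ 0.17 -0.18  1.36] turn deg [ 0.1   0.3  -0.08]
```

View pics/s5c.png

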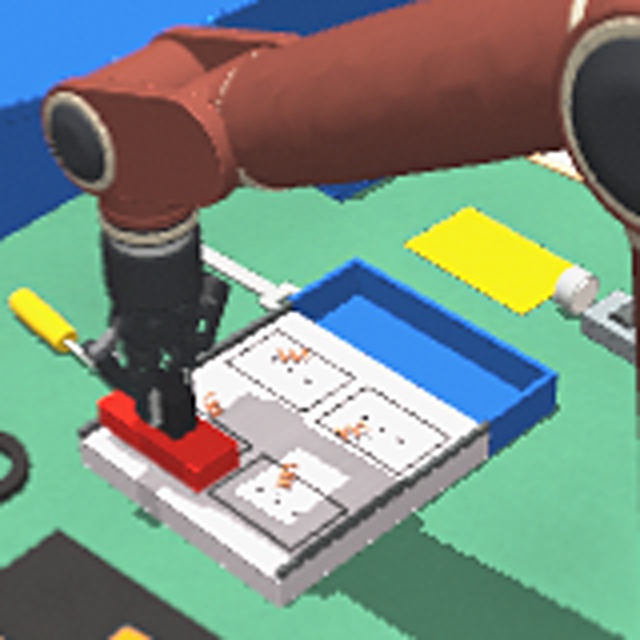

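View pics/t5c.png

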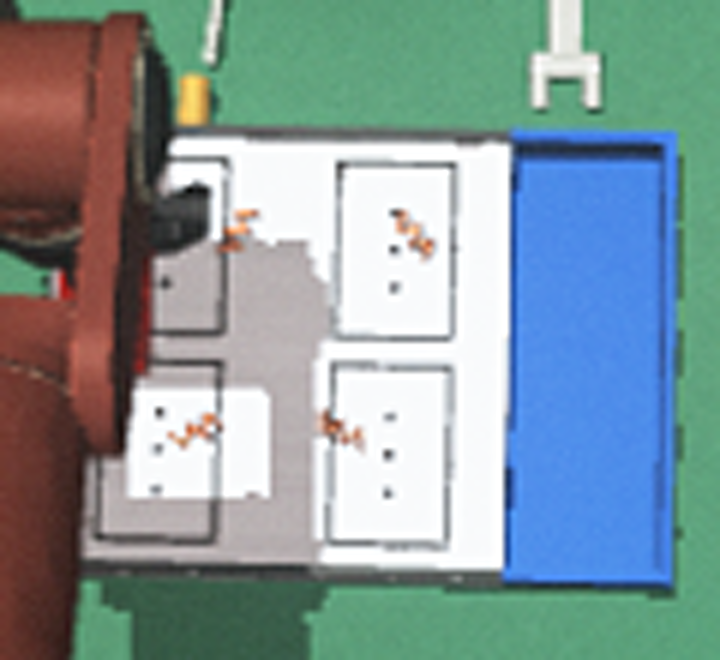

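jog_arm --steps '[[[0.2,-0.2,0.7],[0,0.3,0]],[[0,0,0.6],[0,0,0]],[[0,0,0],[0,0,0]],[[0,0,0],[0,0,0]]]'

```text
t: 7.55
tool_pos: [0.6095, 0.0525, 0.2423]
tool_rot: [3.139, -0.076, 0.007]
contact_force: [0.6, 0.3, -2.6]
opening: 0.0252
```

```bash
python3 -c "
from h import *
go(.5974,-.1756,-2.7,.2405)"
```

```text
t 7.55 tcp [0.6095 0.0525 0.2423] x [ 0.999 -0.048  0.004] y [-0.048 -0.999  0.002] z [ 0.004 -0.002 -1.   ] F [ 0.6  0.3 -2.6] op 0.0252
yaw -2.77 shift cm [-0.1  22.85  0.22] turn deg [ 0.1  -0.25 -0.07]
```

jog_arm --steps '[[[-0.1,1.2,0.15],[0.1,-0.2,0]],[[0,1.2,0],[0,0,0]],[[0,1.2,0],[0,0,0]],[[0,1.2,0],[0,0,0]],[[0,1.2,0],[0,0,0]],[[0,1.2,0],[0,0,0]]]'

```text
t: 8.15
tool_pos: [0.6048, -0.0252, 0.2416]
tool_rot: [3.14, -0.075, 0.003]
contact_force: [0.5, 0.1, -2.8]
opening: 0.0249
```

```bash
python3 -c "
from h import *
go(.5974,-.1756,-2.7,.2405)
im=snap('side','s6');crop(im,190,350,130,290,'s6c',4)"
```

```text
t 8.15 tcp [ 0.6048 -0.0252  0.2416] x [ 0.999 -0.048  0.002] y [-0.048 -0.999  0.001] z [ 0.002 -0.001 -1.   ] F [ 0.5  0.1 -2.8] op 0.0249
yaw -2.74 shift cm [-0.02 15.06  0.12] turn deg [ 0.03 -0.12 -0.04]
```

View pics/s6c.png

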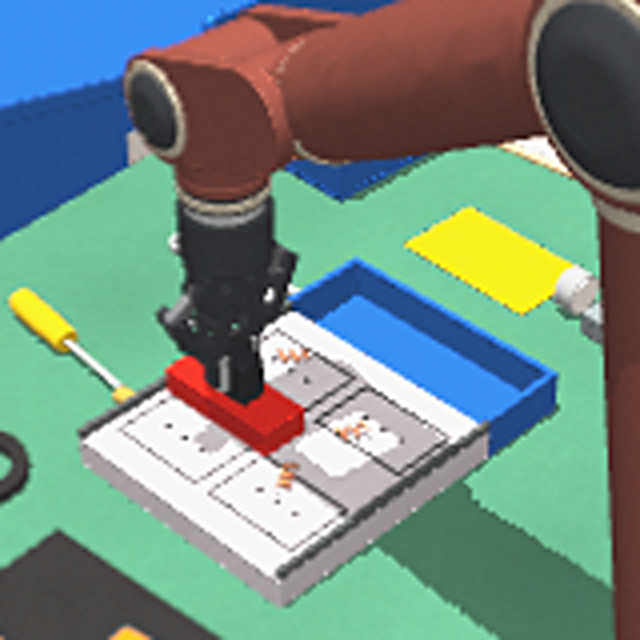

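jog_arm --steps '[[[0,1.2,0.1],[0,0,0]],[[0,1.2,0],[0,0,0]],[[0,1.2,0],[0,0,0]],[[0,1.2,0],[0,0,0]],[[0,1.2,0],[0,0,0]],[[0,1.2,0],[0,0,0]],[[0,1.2,0],[0,0,0]],[[0,1.2,0],[0,0,0]]]'

```text
t: 9.0
tool_pos: [0.5996, -0.1307, 0.2408]
tool_rot: [3.139, -0.076, 0.003]
contact_force: [-1.3, 0.9, -2.1]
opening: 0.0249
```

```bash
python3 -c "
from h import *
go(.5974,-.1756,-2.7,.2405)"
```

```text
t 9.0 tcp [ 0.5996 -0.1307  0.2408] x [ 0.999 -0.048  0.002] y [-0.048 -0.999  0.002] z [ 0.002 -0.002 -1.   ] F [-1.3  0.9 -2.1] op 0.0249
yaw -2.78 shift cm [-0.    4.5   0.04] turn deg [ 0.1  -0.13 -0.08]
```

jog_arm --steps '[[[0,1.2,0],[0,0,0]],[[0,1.2,0],[0,0,0]],[[0,1.2,0],[0,0,0]],[[0,0.8,0],[0,0,0]],[[0,0,0],[0,0,0]],[[0,0,0],[0,0,0]]]'

```text
t: 9.6
tool_pos: [0.5971, -0.1807, 0.2409]
tool_rot: [3.139, -0.08, 0.004]
contact_force: [-0.1, 0.8, -3.8]
opening: 0.0252
```

```bash
python3 -c "
from h import *
go(.5974,-.1756,-2.7,.2405)
im=snap('side','s7');crop(im,190,350,130,290,'s7c',4)
im=snap('top','t7');crop(im,205,325,170,270,'t7c',6)"
```

```text
t 9.6 tcp [ 0.5971 -0.1807  0.2409] x [ 0.999 -0.051  0.002] y [-0.051 -0.999  0.002] z [ 0.002 -0.002 -1.   ] F [-0.1  0.8 -3.8] op 0.0252
yaw -2.91 shift cm [ 0.   -0.51  0.04] turn deg [ 0.11 -0.14 -0.21]
```

View pics/s7c.png

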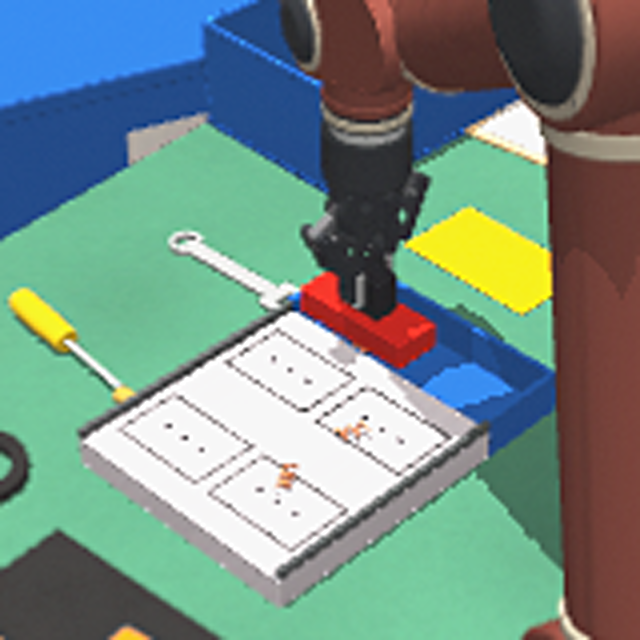

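View pics/t7c.png

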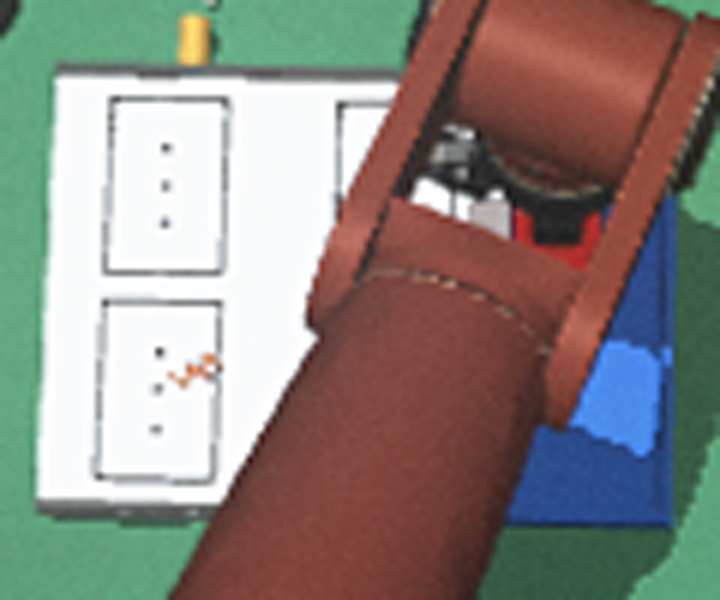

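The two far chips are off the chuck, and two near ones remain. Raising the scraper and moving it to the start of the second wipe.

jog_arm --steps '[[[0,0,-2],[0,0,0]],[[0,0,-2.5],[0,0,0]],[[-0.5,-1,-1],[0,0,0]],[[-1.5,-3,0],[0,0,0]],[[-1.5,-4,0],[0,0,0]],[[-1.5,-4,0],[0,0,0]],[[-1.5,-4,0],[0,0,0]],[[-1,-4,0],[0,0,0]]]'

```text
t: 10.5
tool_pos: [0.5281, 0.0315, 0.296]
tool_rot: [-3.14, 0.084, -0.003]
contact_force: [1.3, -0.1, -2.8]
opening: 0.0252
```

jog_arm --steps '[[[0,-1,0],[0,0,0]],[[0,0,0],[0,0,0]],[[0,0,0],[0,0,0]]]'

```text
t: 10.8
tool_pos: [0.5254, 0.0478, 0.2947]
tool_rot: [-3.139, 0.069, 0.0]
contact_force: [-0.0, -0.6, -2.5]
opening: 0.0251
```

```bash
python3 -c "
from h import *
go(.5162,.0567,-2.7,.26)"
```

```text
t 10.8 tcp [0.5254 0.0478 0.2947] x [ 0.999 -0.044 -0.   ] y [-0.044 -0.999 -0.002] z [-0.     0.002 -1.   ] F [-0.  -0.6 -2.5] op 0.0251
yaw -2.54 shift cm [-0.96 -0.84  3.47] turn deg [-0.1   0.01  0.16]
```

jog_arm --steps '[[[-1,-0.9,0],[-0.1,0,0.2]],[[0,0,1.5],[0,0,0]],[[0,0,1.5],[0,0,0]],[[0,0,0.4],[0,0,0]],[[0,0,0],[0,0,0]],[[0,0,0],[0,0,0]]]'

```text
t: 11.4
tool_pos: [0.5151, 0.0545, 0.2564]
tool_rot: [3.139, -0.085, -0.005]
contact_force: [0.3, 0.2, -2.6]
opening: 0.0251
```

```bash
python3 -c "
from h import *
go(.5162,.0567,-2.7,.241)
im=snap('side','s8');crop(im,190,350,130,290,'s8c',4)"
```

```text
t 11.4 tcp [0.5151 0.0545 0.2564] x [ 0.999 -0.054 -0.003] y [-0.054 -0.999  0.001] z [-0.003 -0.001 -1.   ] F [ 0.3  0.2 -2.6] op 0.0251
yaw -3.1 shift cm [ 0.1  -0.23  1.54] turn deg [ 0.06  0.19 -0.4 ]
```

View pics/s8c.png

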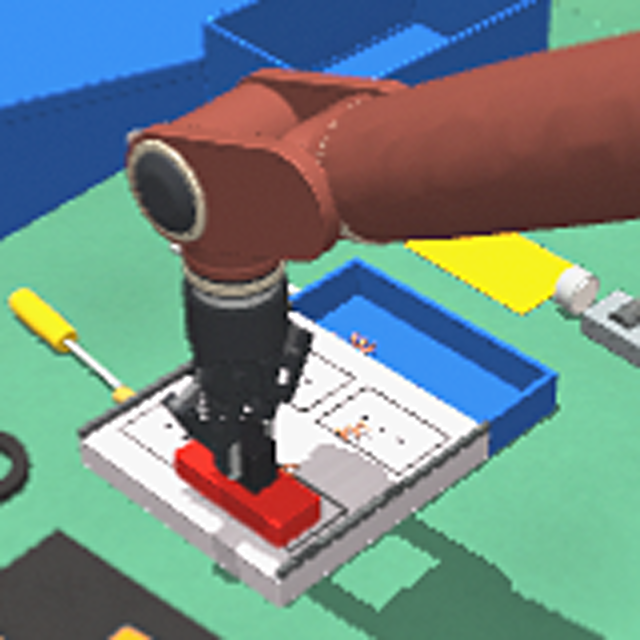

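jog_arm --steps '[[[0.1,-0.3,0.8],[0,0.2,-0.4]],[[0,0,0.7],[0,0,0]],[[0,0,0],[0,0,0]],[[0,0,0],[0,0,0]]]'

```text
t: 11.85
tool_pos: [0.5171, 0.0576, 0.2412]
tool_rot: [3.14, -0.073, 0.004]
contact_force: [-0.7, -0.5, -2.6]
opening: 0.0252
```

```bash
python3 -c "
from h import *
go(.5055,-.1751,-2.7,.241)
im=snap('side','s9');crop(im,190,350,130,290,'s9c',4)"
```

```text
t 11.85 tcp [0.5171 0.0576 0.2412] x [ 0.999 -0.047  0.003] y [-0.047 -0.999  0.001] z [ 0.003 -0.001 -1.   ] F [-0.7 -0.5 -2.6] op 0.0252
yaw -2.67 shift cm [-0.08 23.3   0.05] turn deg [ 0.06 -0.16  0.03]
```

View pics/s9c.png

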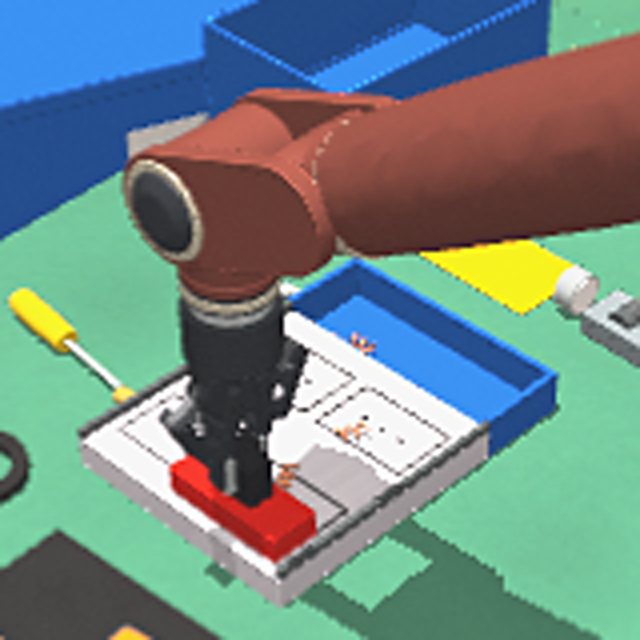

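The scraper is down on the chuck behind the near chips, so I'll start the second wipe.

jog_arm --steps '[[[-0.1,1.2,0],[0,-0.1,0]],[[0,1.2,0],[0,0,0]],[[0,1.2,0],[0,0,0]],[[0,1.2,0],[0,0,0]],[[0,1.2,0],[0,0,0]],[[0,1.2,0],[0,0,0]],[[0,1.2,0],[0,0,0]],[[0,1.2,0],[0,0,0]]]'

```text
t: 12.7
tool_pos: [0.5112, -0.0467, 0.2425]
tool_rot: [3.139, -0.073, 0.005]
contact_force: [0.8, -0.2, -2.8]
opening: 0.0253
```

```bash
python3 -c "
from h import *
go(.5055,-.1751,-2.7,.241)
im=snap('side','s10');crop(im,190,350,130,290,'s10c',4)"
```

```text
t 12.7 tcp [ 0.5112 -0.0467  0.2425] x [ 0.999 -0.047  0.003] y [-0.047 -0.999  0.002] z [ 0.003 -0.002 -1.   ] F [ 0.8 -0.2 -2.8] op 0.0253
yaw -2.67 shift cm [ 0.03 12.85  0.17] turn deg [ 0.11 -0.17  0.03]
```

View pics/s10c.png

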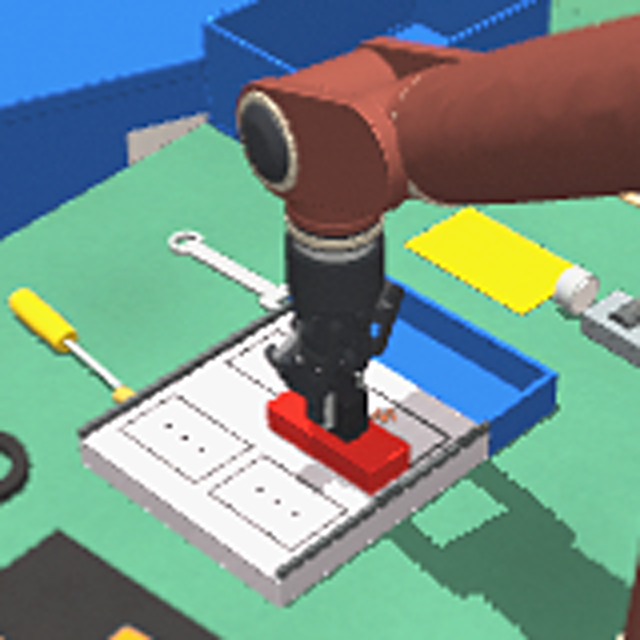

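jog_arm --steps '[[[0,1.2,0.15],[0,-0.1,0]],[[0,1.2,0],[0,0,0]],[[0,1.2,0],[0,0,0]],[[0,1.2,0],[0,0,0]],[[0,1.2,0],[0,0,0]],[[0,1.2,0],[0,0,0]],[[0,1.2,0],[0,0,0]],[[0,1.2,0],[0,0,0]]]'

```text
t: 13.55
tool_pos: [0.5062, -0.1517, 0.2411]
tool_rot: [3.137, -0.073, 0.001]
contact_force: [0.5, 0.4, -3.5]
opening: 0.0253
```

jog_arm --steps '[[[0,1.2,0],[0,0,0]],[[0,1,0],[0,0,0]],[[0,0,0],[0,0,0]],[[0,0,0],[0,0,0]],[[0,0,-2],[0,0,0]],[[0,0,-3],[0,0,0]],[[0,0,-2],[0,0,0]],[[0,0,0],[0,0,0]]]'

```text
t: 14.35
tool_pos: [0.5045, -0.1757, 0.3114]
tool_rot: [3.141, -0.074, -0.004]
contact_force: [1.0, 0.1, -2.5]
opening: 0.0248
```

```bash
python3 -c "
from h import *
go(.6016,-.3672,-3,.33)
im=snap('side','s11');crop(im,190,350,130,290,'s11c',4)
im=snap('top','t11');crop(im,205,385,160,290,'t11c',4)"
```

```text
t 14.35 tcp [ 0.5045 -0.1757  0.3114] x [ 0.999 -0.047 -0.003] y [-0.047 -0.999  0.   ] z [-0.003 -0.    -1.   ] F [ 1.   0.1 -2.5] op 0.0248
yaw -2.69 shift cm [10.6  18.68 -1.89] turn deg [0.02 0.16 0.31]
```

View pics/s11c.png

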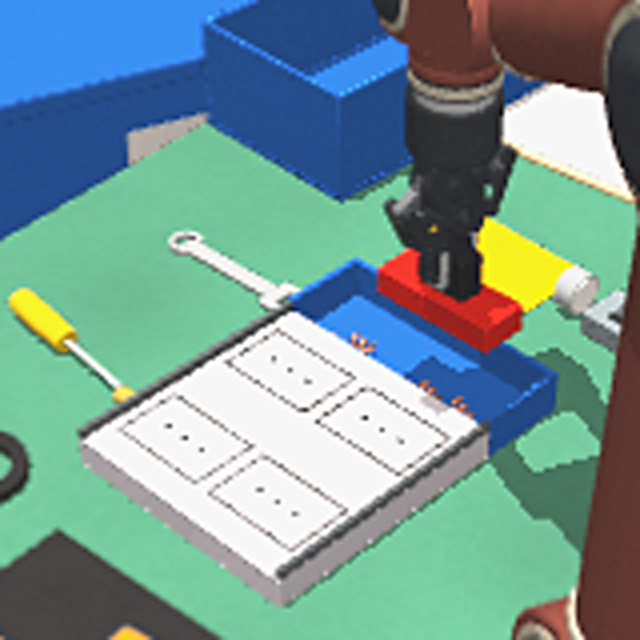

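View pics/t11c.png

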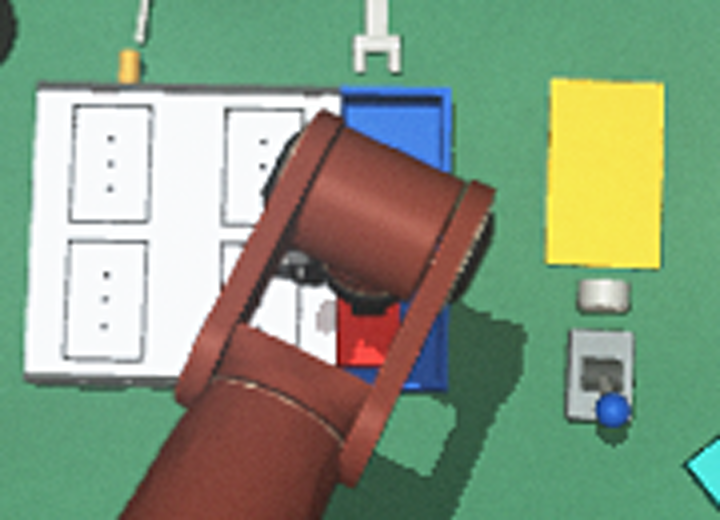

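```bash
python3 -c "
from h import *
im=cv2.imread('pics/t11.png')[:,:,::-1].copy()
m=mask(im,(20,150,150),(35,255,255),(330,380,170,240));print('yellow',rects('top',m,.002))
im=cv2.imread('pics/s11.png')[:,:,::-1].copy()
"
```

```text
yellow [(601.8, -367.2, 149.2, 88.8, -3.1)]
```

jog_arm --steps '[[[1.3,2,-0.4],[0,0,0]],[[1.6,2.8,-0.4],[0,0,0]],[[1.6,2.8,-0.4],[0,0,0]],[[1.6,2.8,-0.4],[0,0,0]],[[1.6,2.8,0],[0,0,0]],[[1.4,2.5,0],[0,0,0]],[[0,0,0],[0,0,0]],[[0,0,0],[0,0,0]]]'

```text
t: 15.25
tool_pos: [0.5868, -0.3375, 0.3014]
tool_rot: [-3.122, 0.067, 0.049]
contact_force: [-0.7, 0.7, -3.2]
opening: 0.025
```

```bash
python3 -c "
from h import *
go(.6016,-.3672,-3,.25)"
```

```text
t 15.25 tcp [ 0.5868 -0.3375  0.3014] x [ 0.999 -0.043 -0.032] y [-0.043 -0.999 -0.017] z [-0.031  0.019 -0.999] F [-0.7  0.7 -3.2] op 0.025
yaw -2.45 shift cm [1.77 3.   5.03] turn deg [-0.99  1.81  0.54]
```

jog_arm --steps '[[[0.9,1.5,0.5],[-1,1.8,0.5]],[[0.9,1.5,1],[0,0,0]],[[0,0,1.5],[0,0,0]],[[0,0,1.5],[0,0,0]],[[0,0,0],[0,0,0]],[[0,0,0],[0,0,0]]]'

```text
t: 15.85
tool_pos: [0.6007, -0.3616, 0.2458]
tool_rot: [-3.132, 0.075, 0.016]
contact_force: [0.5, -0.7, -2.5]
opening: 0.0249
```

```bash
python3 -c "
from h import *
go(.6016,-.3672,-3,.2108)"
```

```text
t 15.85 tcp [ 0.6007 -0.3616  0.2458] x [ 0.999 -0.048 -0.01 ] y [-0.048 -0.999 -0.009] z [-0.01   0.009 -1.   ] F [ 0.5 -0.7 -2.5] op 0.0249
yaw -2.73 shift cm [0.15 0.59 3.49] turn deg [-0.5   0.6   0.26]
```

jog_arm --steps '[[[0.1,0.6,1],[-0.5,0.6,0.2]],[[0,0,1],[0,0,0]],[[0,0,1],[0,0,0]],[[0,0,0],[0,0,0]],[[0,0,0],[0,0,0]]]'

```text
t: 16.35
tool_pos: [0.6014, -0.3671, 0.2141]
tool_rot: [3.139, -0.08, 0.003]
contact_force: [0.4, 0.5, -2.9]
opening: 0.0251
```

```bash
python3 -c "
from h import *
go(.6016,-.3672,-3,.2108)
im=snap('side','s12');crop(im,270,370,120,220,'s12c',6)"
```

```text
t 16.35 tcp [ 0.6014 -0.3671  0.2141] x [ 0.999 -0.051  0.002] y [-0.051 -0.999  0.001] z [ 0.002 -0.001 -1.   ] F [ 0.4  0.5 -2.9] op 0.0251
yaw -2.91 shift cm [0.02 0.01 0.33] turn deg [ 0.06 -0.1   0.09]
```

View pics/s12c.png

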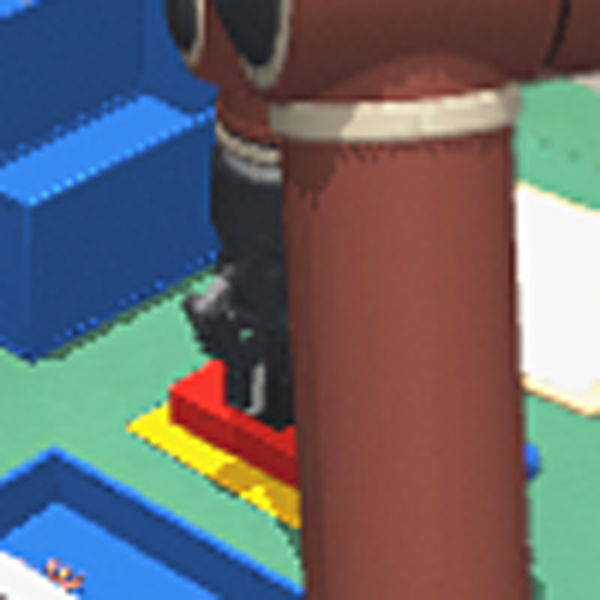

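jog_arm --steps '[[[0,0,0.4],[0,0,0]],[[0,0,0],[0,0,0]],[[0,0,0],[0,0,0]]]'

```text
t: 16.7
tool_pos: [0.602, -0.3677, 0.2119]
tool_rot: [3.137, -0.08, 0.007]
contact_force: [0.0, -0.6, -2.3]
opening: 0.0253
```

```bash
python3 -c "
from h import *
go(.6016,-.3672,-3,.2108)"
```

```text
t 16.7 tcp [ 0.602  -0.3677  0.2119] x [ 0.999 -0.051  0.005] y [-0.051 -0.999  0.003] z [ 0.004 -0.003 -1.   ] F [ 0.  -0.6 -2.3] op 0.0253
yaw -2.91 shift cm [-0.04 -0.05  0.11] turn deg [ 0.17 -0.26  0.09]
```

jog_arm --steps '[[[0,0,0.2],[0,0,0]],[[0,0,0],[0,0,0]],[[0,0,0],[0,0,0]]]'

```text
t: 17.0
tool_pos: [0.6023, -0.3679, 0.2108]
tool_rot: [3.137, -0.08, 0.009]
contact_force: [0.2, -0.3, -2.5]
opening: 0.0254
```

jog_arm --steps '[[[0,0,0],[0,0,0]],[[0,0,0],[0,0,0]],[[0,0,0],[0,0,0]],[[0,0,0],[0,0,0]],[[0,0,0],[0,0,0]],[[0,0,0],[0,0,0]],[[0,0,0],[0,0,0]],[[0,0,0],[0,0,0]]]' --fingers 1

```text
t: 17.8
tool_pos: [0.6031, -0.3684, 0.2128]
tool_rot: [3.134, -0.08, 0.014]
contact_force: [-1.1, -0.4, -0.2]
opening: 0.0855
```

jog_arm --steps '[[[0,0,-1],[0,0,0]],[[0,0,-3],[0,0,0]],[[0,0,-4],[0,0,0]],[[0,0,-4],[0,0,0]],[[0,0,-3],[0,0,0]],[[0,0,0],[0,0,0]]]'

```text
t: 18.4
tool_pos: [0.6014, -0.3671, 0.3696]
tool_rot: [3.136, -0.08, 0.01]
contact_force: [-0.5, -0.4, 0.2]
opening: 0.0852
```

```bash
python3 -c "
from h import *
go(.47,.209,5.5,.4)
im=snap('top','t13');crop(im,205,385,160,290,'t13c',4)"
```

```text
t 18.4 tcp [ 0.6014 -0.3671  0.3696] x [ 0.999 -0.051  0.007] y [-0.051 -0.999  0.004] z [ 0.006 -0.005 -1.   ] F [-0.5 -0.4  0.2] op 0.0852
yaw -2.91 shift cm [-16.02 -56.85  -3.4 ] turn deg [ 0.28 -0.36 -8.41]
```

View pics/t13c.png

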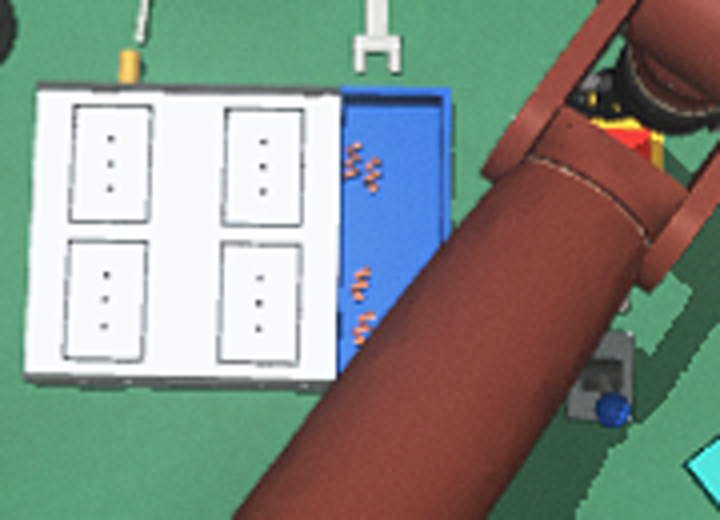

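All four chips lie in the trough and the chuck is clean. Moving over to the plates.

jog_arm --steps '[[[-0.8,-2.5,-0.5],[0.2,-0.3,-1]],[[-1.2,-4,-0.5],[0,0,-1.4]],[[-1.2,-4,-0.5],[0,0,-1.4]],[[-1.2,-4,-0.5],[0,0,-1.4]],[[-1.2,-4,-0.5],[0,0,-1.4]],[[-1.2,-4,-0.5],[0,0,-1.4]],[[-1.2,-4,-0.2],[0,0,0]],[[-1.2,-4,-0.2],[0,0,0]]]'

```text
t: 19.25
tool_pos: [0.4941, -0.0583, 0.3892]
tool_rot: [-3.127, -0.135, 0.031]
contact_force: [0.9, -0.2, -0.2]
opening: 0.0857
```

```bash
python3 -c "
from h import *
go(.47,.209,5.5,.4)"
```

```text
t 19.25 tcp [ 0.4941 -0.0583  0.3892] x [ 0.996  0.086 -0.019] y [ 0.086 -0.996 -0.012] z [-0.02  0.01 -1.  ] F [ 0.9 -0.2 -0.2] op 0.0857
yaw 4.96 shift cm [ -0.11 -26.85  -0.76] turn deg [-0.7   1.1  -0.55]
```

jog_arm --steps '[[[0,-3,-0.2],[-0.7,1.1,-0.6]],[[0,-4,-0.2],[0,0,0]],[[0,-4,-0.2],[0,0,0]],[[0,-4,-0.2],[0,0,0]],[[0,-4,0],[0,0,0]],[[0,-3,0],[0,0,0]],[[0,-2,0],[0,0,0]],[[0,0,0],[0,0,0]]]'

```text
t: 20.05
tool_pos: [0.4627, 0.1936, 0.3838]
tool_rot: [-3.137, -0.16, 0.032]
contact_force: [-0.1, 0.3, -0.6]
opening: 0.0853
```

```bash
python3 -c "
from h import *
im=snap('top','t14');crop(im,90,410,160,280,'t14c',2.4)
im=snap('side','s14')
m=mask(im,(15,100,150),(30,255,255),(130,270,260,330));print('plates side',rects('side',m,.014))
crop(im,130,270,150,330,'s14c',4)
go(.47,.209,5.5,.3)"
```

```text
plates side [(471.4, 208.2, 70.4, 41.9, 5.4), (574.4, 284.6, 74.5, 42.4, 6.1)]
t 20.15 tcp [0.4631 0.1919 0.3838] x [ 0.995  0.1   -0.02 ] y [ 0.1   -0.995 -0.   ] z [-0.02  -0.002 -1.   ] F [-0.2  0.3  0.3] op 0.0849
yaw 5.71 shift cm [ 1.03 -1.63  8.37] turn deg [-0.02  1.15  0.21]
```

View pics/t14c.png

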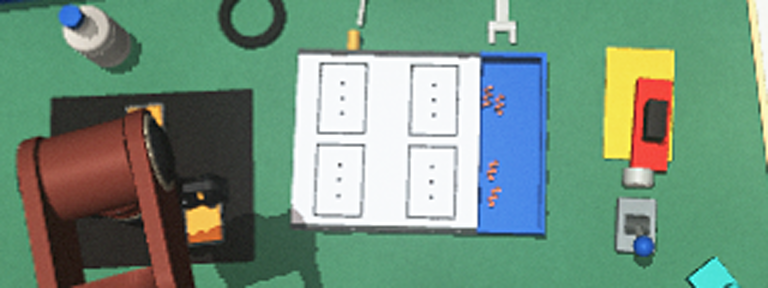

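View pics/s14c.png

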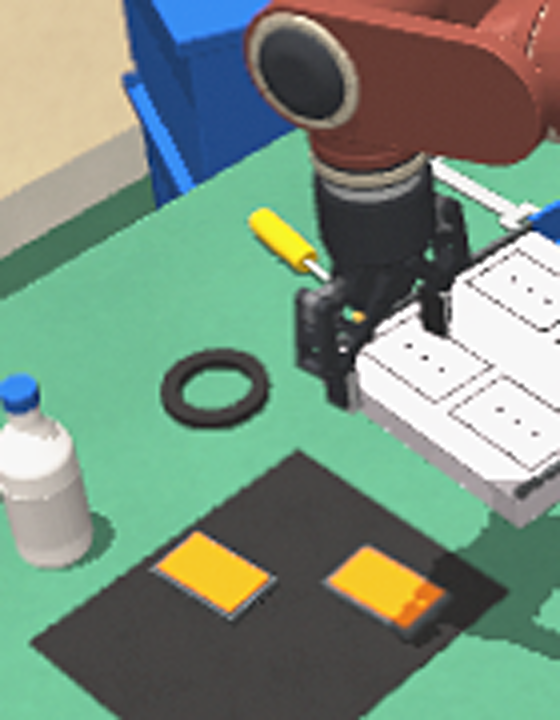

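The scraper has been knocked aside and is now off the pad, toward -x and -y, near the gauge. I'll mend that later. The plates are where they were, so I'll continue with plate A at (470.6, 208.8), pre-closing the fingers.

jog_arm --steps '[[[0.5,-0.8,2],[0,1.1,0.2]],[[0.5,-0.8,3],[0,0,0]],[[0,0,3],[0,0,0]],[[0,0,3],[0,0,0]],[[0,0,1.5],[0,0,0]],[[0,0,0],[0,0,0]],[[0,0,0],[0,0,0]]]' --fingers 0.46

```text
t: 20.85
tool_pos: [0.473, 0.2009, 0.2531]
tool_rot: [3.136, 0.133, -0.001]
contact_force: [0.8, 0.1, 0.3]
opening: 0.0624
```

```bash
python3 -c "
from h import *
go(.4706,.2088,5.5,.2)"
```

```text
t 20.85 tcp [0.473  0.2009 0.2531] x [ 0.996  0.085 -0.001] y [ 0.085 -0.996  0.003] z [-0.001 -0.003 -1.   ] F [0.8 0.1 0.3] op 0.0624
yaw 4.86 shift cm [-0.17 -0.82  5.3 ] turn deg [ 0.18  0.06 -0.64]
```

jog_arm --steps '[[[-0.2,-0.8,0.5],[0.2,0,-0.6]],[[0,0,1.5],[0,0,0]],[[0,0,1.5],[0,0,0]],[[0,0,0.3],[0,0,0]],[[0,0,0],[0,0,0]],[[0,0,0],[0,0,0]]]'

```text
t: 21.45
tool_pos: [0.4721, 0.2092, 0.2167]
tool_rot: [-3.136, -0.15, -0.011]
contact_force: [0.2, 0.7, -0.4]
opening: 0.0623
```

```bash
python3 -c "
from h import *
im=snap('side','s15');crop(im,180,280,180,330,'s15c',5)
go(.4706,.2088,5.5,.2)"
```

```text
t 21.5 tcp [0.4722 0.2092 0.2168] x [0.995 0.095 0.007] y [ 0.095 -0.995 -0.002] z [ 0.007  0.003 -1.   ] F [-0.6  0.9 -0.8] op 0.0625
yaw 5.47 shift cm [-0.17  0.03  1.68] turn deg [-0.11 -0.42 -0.02]
```

View pics/s15c.png

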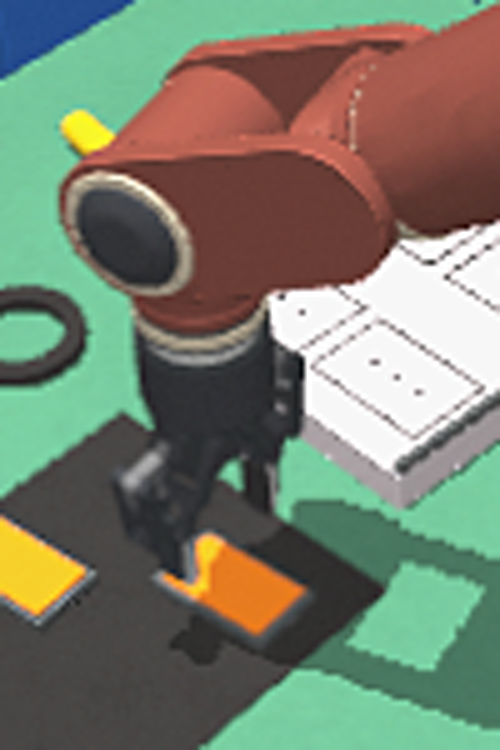

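```bash
python3 -c "
from h import *
p,M=st()
for d in (.155,.160,.165,.17,.173,.178):
  for o in (.032,.038):
    print(d,o,w2p('side',p+M[:,2]*d-M[:,1]*o+0*M[:,0]).round(1), ((w2p('side',p+M[:,2]*d-M[:,1]*o)-[180,180])*5).round(0))
"
```

```text
t 21.5 tcp [0.4722 0.2092 0.2168] x [0.995 0.095 0.007] y [ 0.095 -0.995 -0.002] z [ 0.007  0.003 -1.   ] F [-0.6  0.9 -0.8] op 0.0625
0.155 0.032 [[216.2 291.1]] [[181. 555.]]
0.155 0.038 [[214.8 292.3]] [[174. 562.]]
0.16 0.032 [[216.3 292.3]] [[182. 561.]]
0.16 0.038 [[214.9 293.5]] [[175. 568.]]
0.165 0.032 [[216.5 293.5]] [[182. 567.]]
0.165 0.038 [[215.1 294.7]] [[175. 574.]]
0.17 0.032 [[216.6 294.6]] [[183. 573.]]
0.17 0.038 [[215.2 295.9]] [[176. 580.]]
0.173 0.032 [[216.7 295.4]] [[183. 577.]]
0.173 0.038 [[215.3 296.6]] [[176. 583.]]
0.178 0.032 [[216.8 296.5]] [[184. 583.]]
0.178 0.038 [[215.4 297.8]] [[177. 589.]]
```

jog_arm --steps '[[[-0.2,0,0.8],[-0.1,-0.4,0]],[[0,0,1],[0,0,0]],[[0,0,0.6],[0,0,0]],[[0,0,0],[0,0,0]],[[0,0,0],[0,0,0]]]'

```text
t: 22.0
tool_pos: [0.4705, 0.2092, 0.1917]
tool_rot: [-3.138, -0.15, -0.002]
contact_force: [0.2, 0.1, -0.7]
opening: 0.0626
```

```bash
python3 -c "
from h import *
im=snap('side','s16');crop(im,180,280,180,330,'s16c',5)
go(.4706,.2088,5.5,.18)"
```

```text
t 22.05 tcp [0.4704 0.2092 0.1917] x [0.995 0.096 0.001] y [ 0.096 -0.995 -0.   ] z [ 0.001  0.    -1.   ] F [-0.6  0.5 -0.6] op 0.0622
yaw 5.48 shift cm [0.02 0.04 1.17] turn deg [-0.02 -0.08 -0.02]
```

View pics/s16c.png

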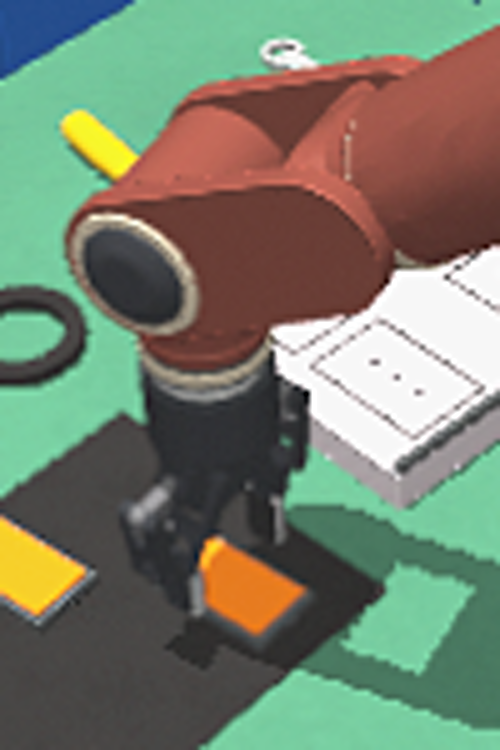

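The fingers straddle the plate clear of the orange face. I'll go down slowly from here.

jog_arm --steps '[[[0,0,0.4],[0,0,0]],[[0,0,0.4],[0,0,0]],[[0,0,0.2],[0,0,0]],[[0,0,0],[0,0,0]],[[0,0,0],[0,0,0]]]'

```text
t: 22.55
tool_pos: [0.4707, 0.2092, 0.1813]
tool_rot: [-3.137, -0.15, -0.004]
contact_force: [0.2, -0.4, 0.5]
opening: 0.0625
```

jog_arm --steps '[[[0,0,0.2],[0,0,0]],[[0,0,0],[0,0,0]],[[0,0,0],[0,0,0]]]'

```text
t: 22.85
tool_pos: [0.4709, 0.2093, 0.1794]
tool_rot: [-3.137, -0.15, -0.005]
contact_force: [0.6, 0.0, -0.2]
opening: 0.0624
```

```bash
python3 -c "
from h import *
im=snap('side','s17');crop(im,180,280,180,330,'s17c',5)
go(.4706,.2088,5.5,.18)"
```

```text
t 22.9 tcp [0.4709 0.2093 0.1794] x [0.995 0.095 0.003] y [ 0.095 -0.995 -0.001] z [ 0.003  0.001 -1.   ] F [-0.1  0.1  0.8] op 0.0624
yaw 5.47 shift cm [-0.03  0.04 -0.06] turn deg [-0.03 -0.17 -0.03]
```

View pics/s17c.png

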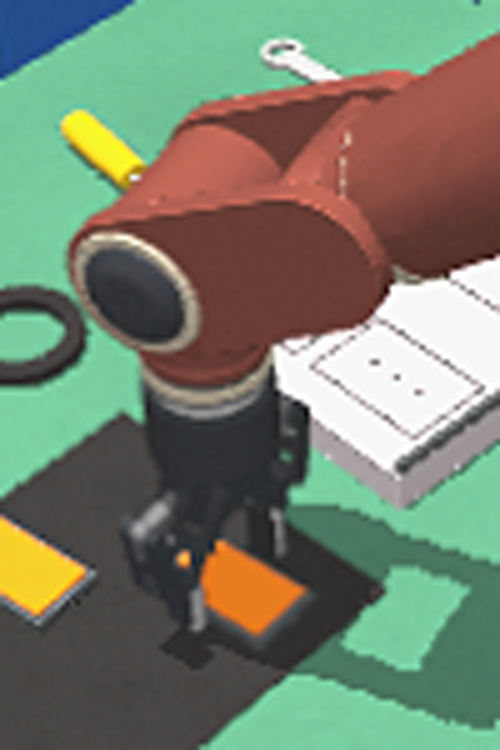

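jog_arm --steps '[[[0,0,0.2],[0,0,0]],[[0,0,0],[0,0,0]]]'

```text
t: 23.1
tool_pos: [0.4709, 0.2093, 0.1774]
tool_rot: [-3.137, -0.15, -0.005]
contact_force: [-0.1, -0.3, 0.0]
opening: 0.0624
```

jog_arm --steps '[[[0,0,0.2],[0,0,0]],[[0,0,0],[0,0,0]]]'

```text
t: 23.3
tool_pos: [0.4709, 0.2093, 0.1752]
tool_rot: [-3.137, -0.15, -0.005]
contact_force: [-0.8, -0.5, -0.3]
opening: 0.0623
```

jog_arm --steps '[[[0,0,0.2],[0,0,0]],[[0,0,0],[0,0,0]]]'

```text
t: 23.5
tool_pos: [0.4709, 0.2093, 0.173]
tool_rot: [-3.137, -0.15, -0.005]
contact_force: [0.6, -0.3, -0.4]
opening: 0.0621
```

jog_arm --steps '[[[0,0,0.2],[0,0,0]],[[0,0,0],[0,0,0]]]'

```text
t: 23.7
tool_pos: [0.4715, 0.2095, 0.1721]
tool_rot: [-3.137, -0.15, -0.006]
contact_force: [0.1, -0.3, 0.1]
opening: 0.0622
```

```bash
python3 -c "
from h import *
im=snap('side','s18');crop(im,195,255,250,330,'s18c',8)
go(.4706,.2088,5.5,.18)"
```

```text
t 23.75 tcp [0.4715 0.2095 0.172 ] x [0.995 0.096 0.004] y [ 0.096 -0.995 -0.001] z [ 0.004  0.001 -1.   ] F [-0.3  0.6  0.3] op 0.0624
yaw 5.48 shift cm [-0.09  0.06 -0.8 ] turn deg [-0.04 -0.25 -0.02]
```

View pics/s18c.png

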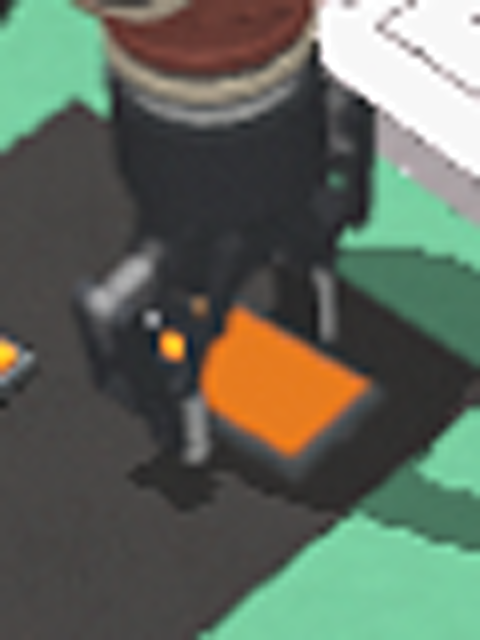

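```bash
python3 -c "
from h import *
p,M=st()
for d in (.158,.162,.166,.17):
  for o in (.031,):
    for xx in (-.011,.011): print(d,xx,((w2p('side',p+M[:,2]*d-M[:,1]*o+xx*M[:,0])-[195,250])*8).round(0))
"
```

```text
t 23.75 tcp [0.4715 0.2095 0.172 ] x [0.995 0.096 0.004] y [ 0.096 -0.995 -0.001] z [ 0.004  0.001 -1.   ] F [-0.3  0.6  0.3] op 0.0624
0.158 -0.011 [[207. 433.]]
0.158 0.011 [[161. 405.]]
0.162 -0.011 [[208. 440.]]
0.162 0.011 [[162. 412.]]
0.166 -0.011 [[209. 447.]]
0.166 0.011 [[163. 419.]]
0.17 -0.011 [[209. 455.]]
0.17 0.011 [[164. 427.]]
```

jog_arm --steps '[[[-0.1,0.1,-0.2],[0,-0.2,0]],[[0,0,0],[0,0,0]],[[0,0,0],[0,0,0]]]'

```text
t: 24.05
tool_pos: [0.4703, 0.2082, 0.1737]
tool_rot: [-3.137, -0.15, -0.0]
contact_force: [0.1, 0.8, 0.4]
opening: 0.0623
```

```bash
python3 -c "
from h import *
go(.4706,.2088,5.5,.18)"
```

```text
t 24.05 tcp [0.4703 0.2082 0.1737] x [0.995 0.096 0.   ] y [ 0.096 -0.995 -0.001] z [ 0.     0.001 -1.   ] F [0.1 0.8 0.4] op 0.0623
yaw 5.48 shift cm [ 0.04 -0.06 -0.63] turn deg [-0.04 -0.   -0.02]
```

jog_arm --steps '[[[0,0,0],[0,0,0]],[[0,0,0],[0,0,0]],[[0,0,0],[0,0,0]],[[0,0,0],[0,0,0]],[[0,0,0],[0,0,0]]]' --fingers -1 --grip_force 40

```text
t: 24.55
tool_pos: [0.4708, 0.2083, 0.1747]
tool_rot: [-3.137, -0.15, -0.001]
contact_force: [-0.1, -0.1, 1.0]
opening: 0.0486
```

```bash
python3 -c "
from h import *
im=snap('side','s19');crop(im,195,255,250,330,'s19c',8)
go(.4706,.2088,5.5,.18)"
```

```text
t 24.6 tcp [0.4708 0.2083 0.1748] x [0.995 0.096 0.001] y [ 0.096 -0.995 -0.001] z [ 0.001  0.001 -1.   ] F [0.1 0.5 1.5] op 0.049
yaw 5.49 shift cm [-0.02 -0.05 -0.52] turn deg [-0.03 -0.06 -0.01]
```

View pics/s19c.png

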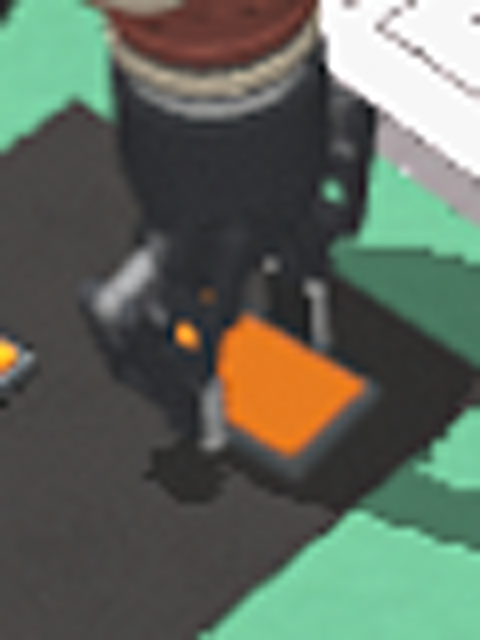

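The plate is gripped (opening 49 mm). Lifting.

jog_arm --steps '[[[0,0,-1],[0,0,0]],[[0,0,-2],[0,0,0]],[[0,0,-3],[0,0,0]],[[0,0,-3],[0,0,0]],[[0,0,0],[0,0,0]],[[0,0,0],[0,0,0]]]'

```text
t: 25.2
tool_pos: [0.468, 0.2075, 0.2647]
tool_rot: [3.137, 0.15, -0.013]
contact_force: [-0.6, -0.2, -2.0]
opening: 0.0486
```

```bash
python3 -c "
from h import *
im=snap('side','s20');crop(im,180,280,180,330,'s20c',5)
go(.507,.0292,-2.7,.27)"
```

```text
t 25.25 tcp [0.4683 0.2076 0.2649] x [ 0.995  0.096 -0.008] y [ 0.096 -0.995  0.001] z [-0.008 -0.002 -1.   ] F [ 0.9  1.2 -1.7] op 0.0486
yaw 5.48 shift cm [ 2.14 18.13 -0.52] turn deg [0.08 0.45 8.18]
```

View pics/s20c.png

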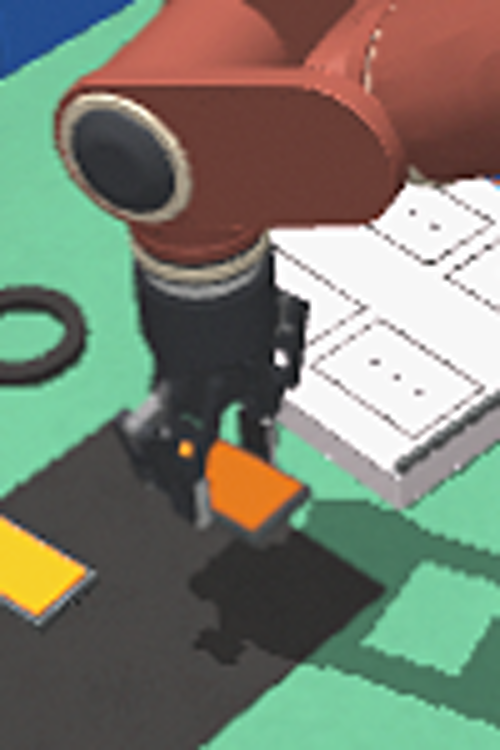

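jog_arm --steps '[[[0.4,1.5,-0.2],[0,0.4,1.5]],[[0.6,2.5,-0.2],[0,0,1.5]],[[0.7,2.5,-0.2],[0,0,1.5]],[[0.8,2.5,0],[0,0,1.5]],[[0.8,2.5,0],[0,0,1.2]],[[0.8,2,0],[0,0,0]],[[0,0,0],[0,0,0]],[[0,0,0],[0,0,0]]]'

```text
t: 26.05
tool_pos: [0.5089, 0.0688, 0.2554]
tool_rot: [3.138, -0.053, -0.04]
contact_force: [0.4, 0.1, -1.8]
opening: 0.0484
```

```bash
python3 -c "
from h import *
go(.507,.0292,-2.7,.23)"
```

```text
t 26.05 tcp [0.5089 0.0688 0.2554] x [ 0.999 -0.034 -0.026] y [-0.034 -0.999  0.003] z [-0.026 -0.002 -1.   ] F [ 0.4  0.1 -1.8] op 0.0484
yaw -1.93 shift cm [0.01 3.96 2.55] turn deg [0.18 1.47 0.77]
```

jog_arm --steps '[[[0,1.3,0],[0.2,1.5,0.8]],[[0,1.3,0.5],[0,0,0]],[[0,1.3,0.5],[0,0,0]],[[0,0,0.5],[0,0,0]],[[0,0,0],[0,0,0]],[[0,0,0],[0,0,0]]]'

```text
t: 26.65
tool_pos: [0.5051, 0.0283, 0.2364]
tool_rot: [-3.14, 0.073, 0.003]
contact_force: [0.1, -0.4, -2.3]
opening: 0.0488
```

```bash
python3 -c "
from h import *
go(.507,.0292,-2.7,.2008)
im=snap('side','s21');crop(im,190,320,180,290,'s21c',5)"
```

```text
t 26.65 tcp [0.5051 0.0283 0.2364] x [ 0.999 -0.047 -0.002] y [-0.047 -0.999 -0.001] z [-0.002  0.001 -1.   ] F [ 0.1 -0.4 -2.3] op 0.0488
yaw -2.67 shift cm [ 0.19 -0.09  3.56] turn deg [-0.07  0.11  0.03]
```

View pics/s21c.png

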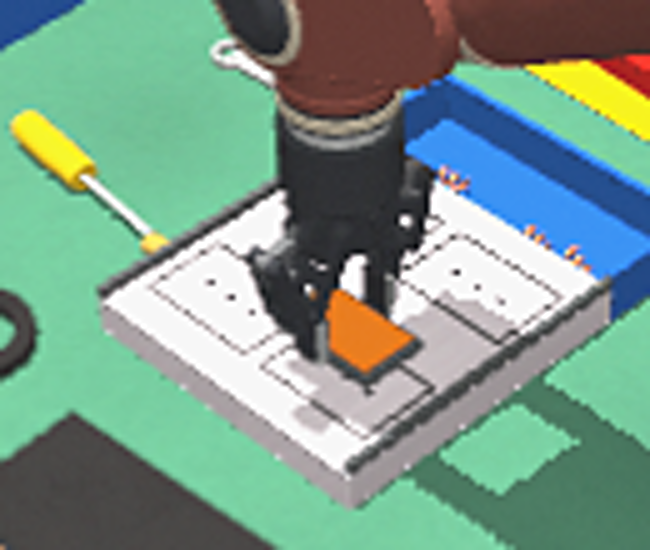

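jog_arm --steps '[[[0.2,-0.1,1],[0,0.1,0]],[[0,0,1],[0,0,0]],[[0,0,1],[0,0,0]],[[0,0,0],[0,0,0]],[[0,0,0],[0,0,0]]]'

```text
t: 27.2
tool_pos: [0.5074, 0.0305, 0.2034]
tool_rot: [-3.139, 0.07, 0.001]
contact_force: [0.8, 0.4, -2.0]
opening: 0.0488
```

```bash
python3 -c "
from h import *
go(.507,.0292,-2.7,.2008)"
```

```text
t 27.2 tcp [0.5074 0.0305 0.2034] x [ 0.999 -0.045 -0.001] y [-0.045 -0.999 -0.001] z [-0.001  0.001 -1.   ] F [ 0.8  0.4 -2. ] op 0.0488
yaw -2.55 shift cm [-0.03  0.13  0.26] turn deg [-0.08  0.03  0.15]
```

jog_arm --steps '[[[0,0.1,0.2],[0,0,0.1]],[[0,0,0],[0,0,0]],[[0,0,0],[0,0,0]]]'

```text
t: 27.5
tool_pos: [0.5075, 0.0295, 0.2015]
tool_rot: [-3.139, 0.073, 0.0]
contact_force: [-0.3, -1.0, -2.3]
opening: 0.0487
```

```bash
python3 -c "
from h import *
im=snap('side','s22');crop(im,220,290,210,280,'s22c',8)
go(.507,.0292,-2.7,.2008)"
```

```text
t 27.55 tcp [0.5075 0.0294 0.2016] x [ 0.999 -0.046  0.   ] y [-0.046 -0.999 -0.001] z [ 0.     0.001 -1.   ] F [ 0.1  0.  -2.1] op 0.0485
yaw -2.66 shift cm [-0.05  0.03  0.08] turn deg [-0.08 -0.    0.04]
```

View pics/s22c.png

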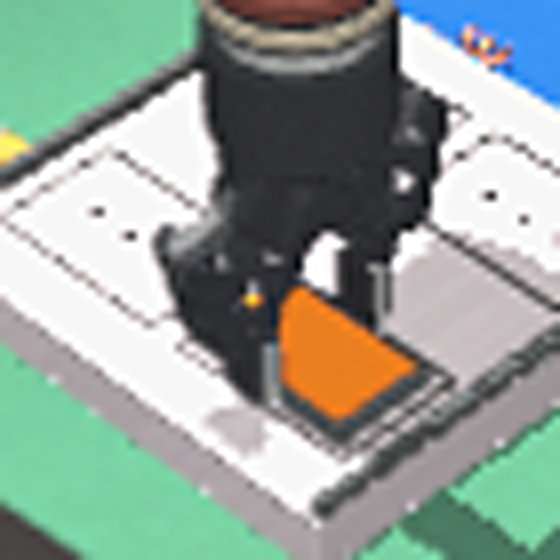

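jog_arm --steps '[[[0,0,0.1],[0,0,0]],[[0,0,0],[0,0,0]]]'

```text
t: 27.75
tool_pos: [0.5077, 0.0294, 0.2011]
tool_rot: [-3.139, 0.073, -0.002]
contact_force: [-0.1, 0.4, -1.7]
opening: 0.0487
```

jog_arm --steps '[[[0,0,0.1],[0,0,0]],[[0,0,0],[0,0,0]]]'

```text
t: 27.95
tool_pos: [0.5081, 0.0294, 0.201]
tool_rot: [-3.14, 0.073, -0.003]
contact_force: [0.2, 0.7, -3.0]
opening: 0.049
```

jog_arm --steps '[[[-0.1,0,0.2],[0,0,0]],[[0,0,0],[0,0,0]],[[0,0,0],[0,0,0]]]'

```text
t: 28.25
tool_pos: [0.5083, 0.0294, 0.2012]
tool_rot: [-3.14, 0.073, -0.008]
contact_force: [0.8, 0.1, -3.1]
opening: 0.0486
```

```bash
python3 -c "
from h import *
go(.507,.0292,-2.7,.2008)"
```

```text
t 28.25 tcp [0.5083 0.0294 0.2012] x [ 0.999 -0.046  0.005] y [-0.046 -0.999 -0.001] z [ 0.005  0.001 -1.   ] F [ 0.8  0.1 -3.1] op 0.0486
yaw -2.65 shift cm [-0.13  0.02  0.04] turn deg [-0.06 -0.29  0.05]
```

jog_arm --steps '[[[0,0,0],[0,0,0]],[[0,0,0],[0,0,0]],[[0,0,0],[0,0,0]],[[0,0,0],[0,0,0]],[[0,0,0],[0,0,0]]]' --fingers 0.5

```text
t: 28.75
tool_pos: [0.5086, 0.0293, 0.2013]
tool_rot: [-3.14, 0.073, -0.01]
contact_force: [0.3, 0.1, 0.3]
opening: 0.0641
```

```bash
python3 -c "
from h import *
im=snap('side','s23');crop(im,220,290,210,280,'s23c',8)
go(.507,.0292,-2.7,.2008)"
```

```text
t 28.8 tcp [0.5086 0.0293 0.2013] x [ 0.999 -0.046  0.006] y [-0.046 -0.999 -0.001] z [ 0.006  0.001 -1.   ] F [-0.2 -0.3 -0.3] op 0.0641
yaw -2.66 shift cm [-0.16  0.02  0.05] turn deg [-0.06 -0.36  0.04]
```

View pics/s23c.png

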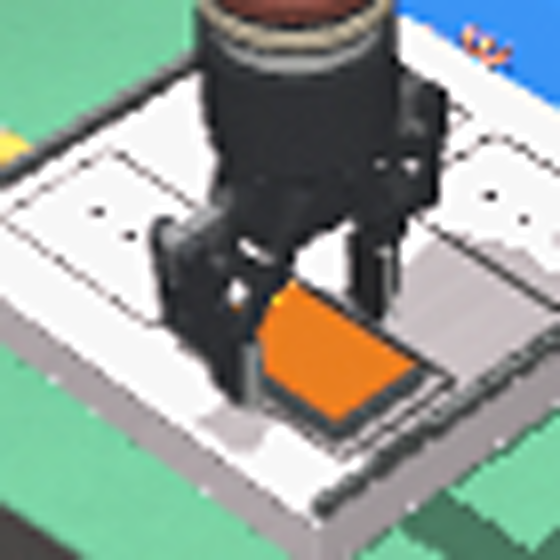

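The plate lies in the field and the fingers are clear. Rising straight up.

jog_arm --steps '[[[0,0,-0.5],[0,0,0]],[[0,0,-1.5],[0,0,0]],[[0,0,-3],[0,0,0]],[[0,0,-4],[0,0,0]],[[0,0,-4],[0,0,0]],[[0,-1,-3],[0,0,0]],[[0,0,0],[0,0,0]]]'

```text
t: 29.5
tool_pos: [0.5072, 0.0393, 0.3678]
tool_rot: [-3.139, 0.074, -0.005]
contact_force: [-0.2, -0.3, 0.3]
opening: 0.0641
```

```bash
python3 -c "
from h import *
im=snap('side','s24');crop(im,130,320,180,330,'s24c',4)
m=mask(im,(15,100,150),(30,255,255),(130,215,260,330));print('plates side',rects('side',m,.014))
m=mask(im,(8,100,150),(30,255,255),(240,290,220,275));print('placed side',rects('side',m,.04))
im=snap('top','t24');crop(im,90,410,160,280,'t24c',2.4)
m=mask(im,(15,100,150),(30,255,255),(105,205,190,275));print('plates top',rects('top',m,.014))
go(.5748,.2851,6,.3)"
```

```text
plates side [(574.4, 284.6, 74.5, 42.4, 6.1)]
placed side [(507.5, 31.2, 76.7, 44.4, -2.4)]
plates top [(575.1, 285.4, 74.9, 44.1, 5.8)]
t 29.6 tcp [0.5062 0.0389 0.363 ] x [ 0.999 -0.047 -0.004] y [-0.047 -0.999 -0.001] z [-0.004  0.001 -1.   ] F [-0.1  1.1  1.1] op 0.0637
yaw -2.72 shift cm [  5.71 -24.91   6.31] turn deg [-0.08  0.23 -8.72]
```

View pics/s24c.png

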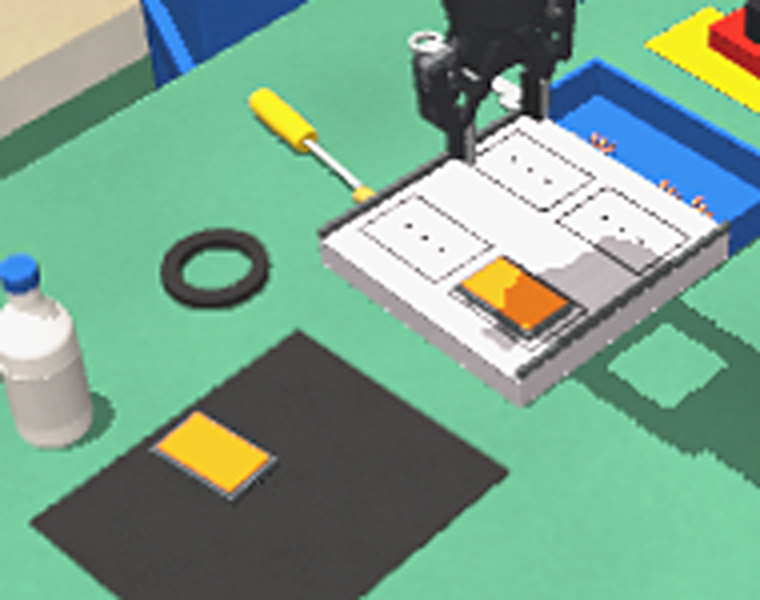

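View pics/t24c.png

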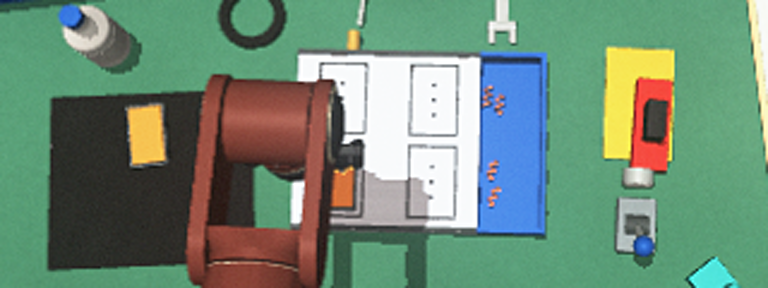

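```bash
python3 -c "
from h import *
print(p2w('top',[[90+68/2.4,160+16/2.4]],.155), p2w('top',[[90+112/2.4,160+55/2.4]],.01), p2w('side',[[130+55/4,180+440/4]],.0))"
```

```text
[[0.69924194 0.3429195  0.155     ]] [[0.68377518 0.33340544 0.01      ]] [[0.68105122 0.35215441 0.        ]]
```

jog_arm --steps '[[[0.5,-2,0],[0,0.2,-1.5]],[[0.8,-3.5,0],[0,0,-1.8]],[[1,-3.5,0],[0,0,-1.8]],[[1.2,-3.5,0],[0,0,-1.8]],[[1.4,-3.5,0],[0,0,-1.8]],[[1.4,-3.5,0],[0,0,0]],[[1.4,-3,0],[0,0,0]],[[0,0,0],[0,0,0]]]' --fingers 0.46

```text
t: 30.4
tool_pos: [0.5713, 0.2726, 0.3413]
tool_rot: [3.132, 0.165, -0.048]
contact_force: [0.2, 0.4, -0.1]
opening: 0.0622
```

```bash
python3 -c "
from h import *
go(.5749,.2851,5.9,.25)"
```

```text
t 30.4 tcp [0.5713 0.2726 0.3413] x [ 0.994  0.105 -0.031] y [ 0.105 -0.994  0.003] z [-0.03  -0.007 -1.   ] F [ 0.2  0.4 -0.1] op 0.0622
yaw 6.02 shift cm [ 0.77 -1.23  9.11] turn deg [0.2  1.75 0.13]
```

jog_arm --steps '[[[0.6,-1.2,0.5],[0.2,1.7,0.1]],[[0,0,2],[0,0,0]],[[0,0,2.5],[0,0,0]],[[0,0,2.5],[0,0,0]],[[0,0,1.5],[0,0,0]],[[0,0,0],[0,0,0]],[[0,0,0],[0,0,0]]]'

```text
t: 31.1
tool_pos: [0.5715, 0.2803, 0.2352]
tool_rot: [3.129, 0.16, -0.031]
contact_force: [0.5, 0.7, 0.8]
opening: 0.0623
```

```bash
python3 -c "
from h import *
go(.5749,.2851,5.9,.2)"
```

```text
t 31.1 tcp [0.5715 0.2803 0.2352] x [ 0.995  0.102 -0.02 ] y [ 0.102 -0.995  0.007] z [-0.019 -0.009 -1.   ] F [0.5 0.7 0.8] op 0.0623
yaw 5.86 shift cm [ 0.45 -0.47  3.51] turn deg [ 0.43  1.16 -0.04]
```

jog_arm --steps '[[[0.4,-0.4,0],[0.4,1.1,0]],[[0,0,1],[0,0,0]],[[0,0,1],[0,0,0]],[[0,0,0.5],[0,0,0]],[[0,0,0],[0,0,0]],[[0,0,0],[0,0,0]]]'

```text
t: 31.7
tool_pos: [0.5771, 0.2854, 0.2121]
tool_rot: [-3.136, -0.16, -0.011]
contact_force: [-0.2, -0.9, 0.2]
opening: 0.0624
```

```bash
python3 -c "
from h import *
im=snap('side','s25');crop(im,140,260,180,310,'s25c',5)
go(.5749,.2851,5.9,.19)"
```

```text
t 31.75 tcp [0.577  0.2854 0.2121] x [0.995 0.102 0.007] y [ 0.102 -0.995 -0.002] z [ 0.007  0.002 -1.   ] F [ 0.3 -0.4 -0.5] op 0.0627
yaw 5.85 shift cm [-0.23  0.01  2.21] turn deg [-0.09 -0.39 -0.05]
```

View pics/s25c.png

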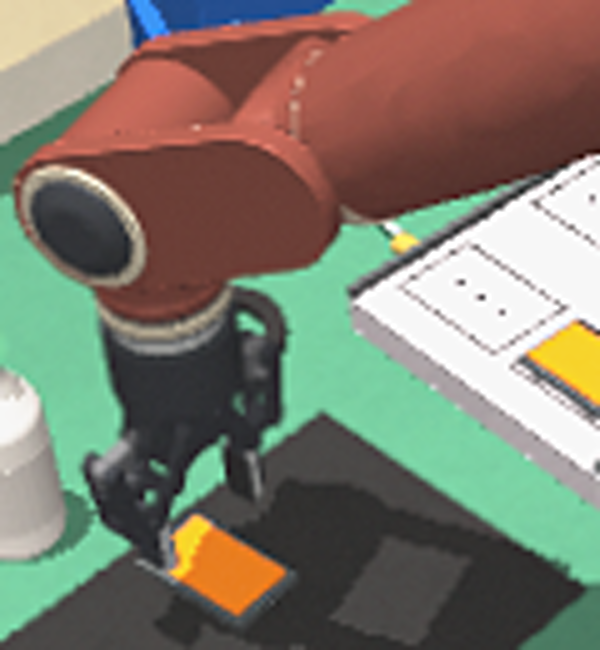

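jog_arm --steps '[[[-0.2,0,0.5],[-0.1,-0.4,0]],[[0,0,0.9],[0,0,0]],[[0,0,0.7],[0,0,0]],[[0,0,0],[0,0,0]],[[0,0,0],[0,0,0]]]'

```text
t: 32.25
tool_pos: [0.5748, 0.2852, 0.1894]
tool_rot: [3.137, 0.16, -0.001]
contact_force: [1.1, -0.2, 0.2]
opening: 0.0622
```

```bash
python3 -c "
from h import *
im=snap('side','s26');crop(im,140,260,180,310,'s26c',5)
go(.5749,.2851,5.9,.1745)"
```

```text
t 32.3 tcp [0.5748 0.2851 0.1894] x [ 0.995  0.102 -0.001] y [ 0.102 -0.995  0.   ] z [-0.001 -0.    -1.   ] F [-0.5 -0.5  0.3] op 0.0623
yaw 5.86 shift cm [0.01 0.   1.49] turn deg [ 0.02  0.04 -0.04]
```

View pics/s26c.png

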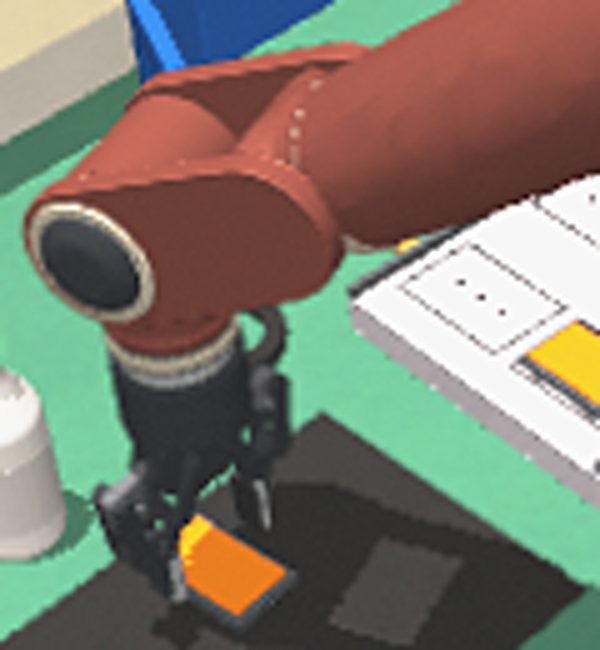

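jog_arm --steps '[[[0,0,0.5],[0,0,0]],[[0,0,0.5],[0,0,0]],[[0,0,0.4],[0,0,0]],[[0,0,0],[0,0,0]],[[0,0,0],[0,0,0]]]'

```text
t: 32.8
tool_pos: [0.575, 0.2852, 0.1745]
tool_rot: [3.137, 0.16, -0.0]
contact_force: [-0.4, -0.5, 0.1]
opening: 0.0623
```

```bash
python3 -c "
from h import *
im=snap('side','s27');crop(im,140,260,180,310,'s27c',5)
go(.5749,.2851,5.9,.174)"
```

```text
t 32.85 tcp [0.5749 0.2852 0.1744] x [ 0.995  0.102 -0.   ] y [ 0.102 -0.995  0.   ] z [-0. -0. -1.] F [-0.6  0.3  0.1] op 0.0626
yaw 5.86 shift cm [-0.    0.01  0.04] turn deg [ 0.01  0.01 -0.04]
```

View pics/s27c.png

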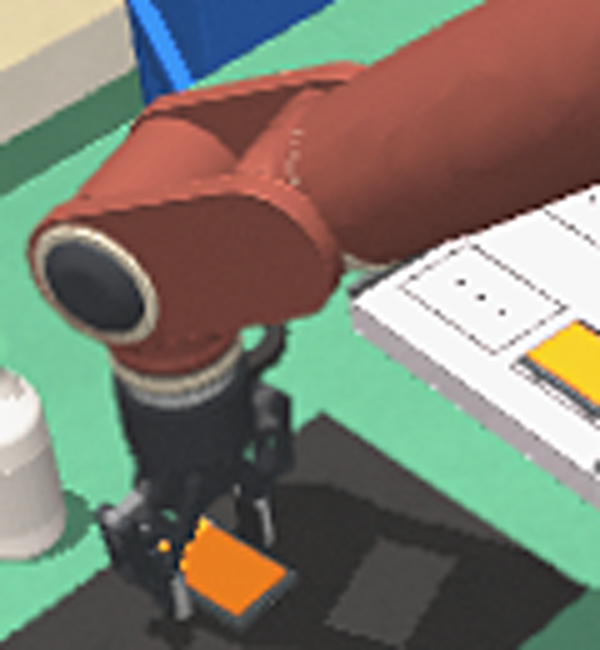

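jog_arm --steps '[[[0,0,0],[0,0,0]],[[0,0,0],[0,0,0]],[[0,0,0],[0,0,0]],[[0,0,0],[0,0,0]],[[0,0,0],[0,0,0]]]' --fingers -1 --grip_force 40

```text
t: 33.35
tool_pos: [0.5752, 0.2851, 0.175]
tool_rot: [3.137, 0.161, 0.002]
contact_force: [0.8, 0.7, -0.4]
opening: 0.049
```

```bash
python3 -c "
from h import *
go(.5749,.2851,5.9,.174)"
```

```text
t 33.35 tcp [0.5752 0.2851 0.175 ] x [0.995 0.102 0.001] y [ 0.102 -0.995  0.   ] z [ 0.001 -0.    -1.   ] F [ 0.8  0.7 -0.4] op 0.049
yaw 5.86 shift cm [-0.03  0.    0.1 ] turn deg [ 0.02 -0.06 -0.04]
```

jog_arm --steps '[[[0,0,-1],[0,0,0]],[[0,0,-2],[0,0,0]],[[0,0,-3],[0,0,0]],[[0,0,-3],[0,0,0]],[[0,0,0],[0,0,0]],[[0,0,0],[0,0,0]]]'

```text
t: 33.95
tool_pos: [0.5729, 0.2845, 0.2648]
tool_rot: [3.135, 0.16, -0.012]
contact_force: [-0.7, 0.2, -3.8]
opening: 0.0486
```

```bash
python3 -c "
from h import *
im=snap('side','s28');crop(im,140,260,180,310,'s28c',5)
go(.6144,.0241,-2.7,.27)"
```

```text
t 34.0 tcp [0.5732 0.2846 0.2651] x [ 0.995  0.102 -0.007] y [ 0.102 -0.995  0.002] z [-0.007 -0.003 -1.   ] F [-0.3  0.7 -2.3] op 0.0485
yaw 5.86 shift cm [ 1.44 26.34 -0.45] turn deg [0.14 0.39 8.56]
```

View pics/s28c.png

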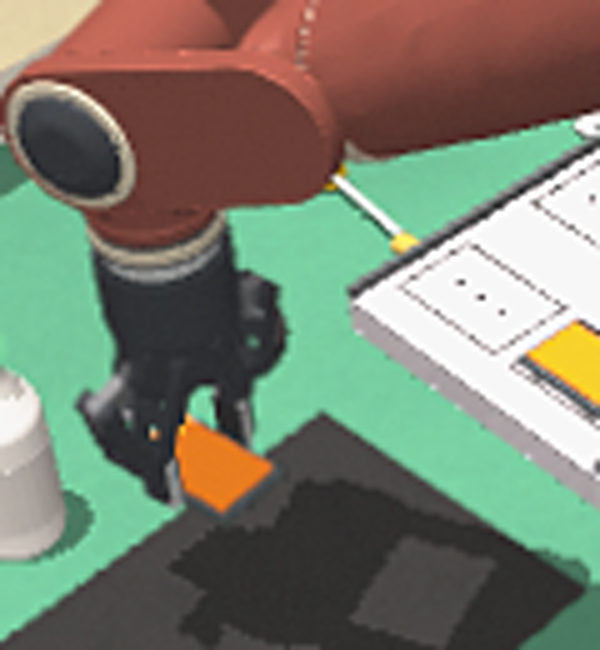

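jog_arm --steps '[[[0.2,2,-0.3],[0,0.4,1.2]],[[0.3,3,-0.3],[0,0,1.3]],[[0.5,3,-0.3],[0,0,1.3]],[[0.6,3,-0.3],[0,0,1.3]],[[0.6,3,0],[0,0,1.3]],[[0.6,3,0],[0,0,1.3]],[[0.6,3,0],[0,0,0]],[[0,0,0],[0,0,0]]]'

```text
t: 34.8
tool_pos: [0.6091, 0.0788, 0.2591]
tool_rot: [3.135, -0.054, -0.04]
contact_force: [0.1, -0.4, -2.2]
opening: 0.0486
```

```bash
python3 -c "
from h import *
go(.6144,.0241,-2.7,.25)"
```

```text
t 34.8 tcp [0.6091 0.0788 0.2591] x [ 0.999 -0.034 -0.025] y [-0.034 -0.999  0.006] z [-0.026 -0.006 -1.   ] F [ 0.1 -0.4 -2.2] op 0.0486
yaw -1.97 shift cm [0.74 5.44 0.93] turn deg [0.38 1.45 0.74]
```

jog_arm --steps '[[[0.2,1.5,0],[0.4,1.4,0.7]],[[0.2,1.8,0.3],[0,0,0]],[[0.2,1.8,0.5],[0,0,0]],[[0,0,0.5],[0,0,0]],[[0,0,0],[0,0,0]],[[0,0,0],[0,0,0]]]'

```text
t: 35.4
tool_pos: [0.6097, 0.026, 0.236]
tool_rot: [-3.138, 0.073, 0.026]
contact_force: [0.5, 0.8, -4.7]
opening: 0.0486
```

```bash
python3 -c "
from h import *
go(.6144,.0241,-2.7,.2012)
im=snap('side','s29');crop(im,190,320,170,290,'s29c',5)"
```

```text
t 35.4 tcp [0.6097 0.026  0.236 ] x [ 0.999 -0.047 -0.016] y [-0.047 -0.999 -0.003] z [-0.016  0.003 -1.   ] F [ 0.5  0.8 -4.7] op 0.0486
yaw -2.67 shift cm [0.53 0.18 3.47] turn deg [-0.15  0.94  0.03]
```

View pics/s29c.png

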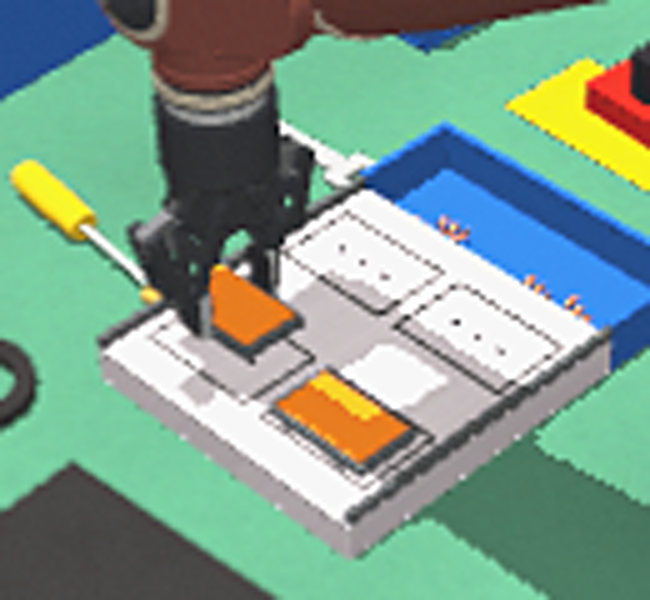

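jog_arm --steps '[[[0.5,0.2,0.6],[-0.1,0.9,0]],[[0,0,1],[0,0,0]],[[0,0,0.8],[0,0,0]],[[0,0,0.3],[0,0,0]],[[0,0,0],[0,0,0]],[[0,0,0],[0,0,0]]]'

```text
t: 36.05
tool_pos: [0.6148, 0.0258, 0.2061]
tool_rot: [-3.14, 0.068, 0.0]
contact_force: [-0.1, 0.1, -2.2]
opening: 0.0485
```

```bash
python3 -c "
from h import *
go(.6144,.0241,-2.7,.2012)"
```

```text
t 36.05 tcp [0.6148 0.0258 0.2061] x [ 0.999 -0.043 -0.   ] y [-0.043 -0.999 -0.001] z [-0.     0.001 -1.   ] F [-0.1  0.1 -2.2] op 0.0485
yaw -2.49 shift cm [-0.03  0.17  0.49] turn deg [-0.06  0.01  0.21]
```

jog_arm --steps '[[[0,0.2,0.3],[0,0,0.2]],[[0,0,0.1],[0,0,0]],[[0,0,0],[0,0,0]],[[0,0,0],[0,0,0]]]'

```text
t: 36.45
tool_pos: [0.615, 0.0235, 0.2027]
tool_rot: [-3.14, 0.075, -0.002]
contact_force: [-0.1, -0.6, -2.9]
opening: 0.0489
```

jog_arm --steps '[[[0,0,0.15],[0,0,0]],[[0,0,0],[0,0,0]],[[0,0,0],[0,0,0]]]'

```text
t: 36.75
tool_pos: [0.6152, 0.0234, 0.2016]
tool_rot: [-3.14, 0.075, -0.004]
contact_force: [-0.0, -0.4, -2.8]
opening: 0.0485
```

```bash
python3 -c "
from h import *
go(.6144,.0241,-2.7,.2012)
im=snap('side','s30');crop(im,190,320,170,290,'s30c',5)"
```

```text
t 36.75 tcp [0.6152 0.0234 0.2016] x [ 0.999 -0.047  0.002] y [-0.047 -0.999 -0.001] z [ 0.002  0.001 -1.   ] F [-0.  -0.4 -2.8] op 0.0485
yaw -2.72 shift cm [-0.08 -0.06  0.04] turn deg [-0.06 -0.14 -0.02]
```

View pics/s30c.png

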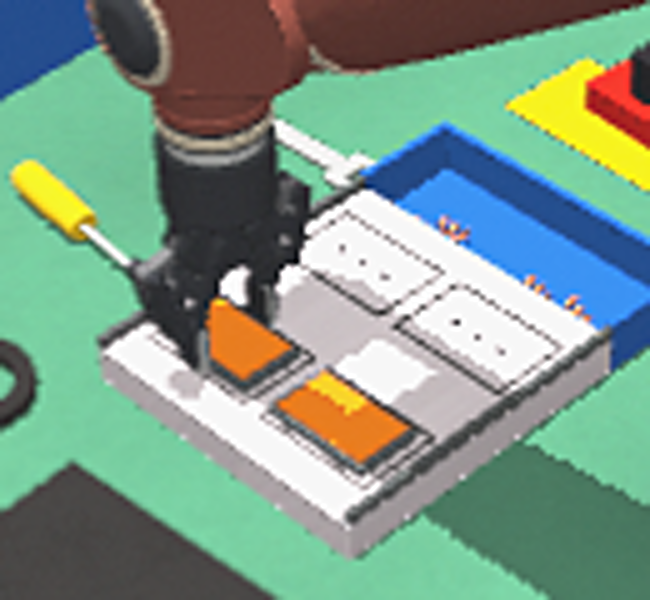

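jog_arm --steps '[[[-0.1,0,0.15],[0,0,0]],[[0,0,0],[0,0,0]],[[0,0,0],[0,0,0]]]'

```text
t: 37.1
tool_pos: [0.6147, 0.0235, 0.2012]
tool_rot: [-3.14, 0.074, -0.007]
contact_force: [-0.2, -0.2, -3.0]
opening: 0.048
```

jog_arm --steps '[[[0,0,0],[0,0,0]],[[0,0,0],[0,0,0]],[[0,0,0],[0,0,0]],[[0,0,0],[0,0,0]],[[0,0,0],[0,0,0]]]' --fingers 0.5

```text
t: 37.6
tool_pos: [0.6154, 0.0234, 0.2025]
tool_rot: [-3.14, 0.074, -0.011]
contact_force: [0.1, 0.4, 0.5]
opening: 0.0642
```

jog_arm --steps '[[[0,0,-0.5],[0,0,0]],[[0,0,-1.5],[0,0,0]],[[0,0,-3],[0,0,0]],[[0,0,-4],[0,0,0]],[[0,0,-4],[0,0,0]],[[0,0,-3],[0,0,0]],[[0,0,0],[0,0,0]]]'

```text
t: 38.3
tool_pos: [0.6139, 0.0234, 0.3741]
tool_rot: [-3.14, 0.074, -0.014]
contact_force: [1.1, 0.3, 0.7]
opening: 0.0642
```

```bash
python3 -c "
from h import *
im=snap('side','s31');crop(im,190,320,170,290,'s31c',5)
im=snap('top','t31');crop(im,330,390,165,275,'t31c',5)
m=mask(im,(0,180,120),(10,255,255),(330,395,170,240));print('red',rects('top',m,.026))
ys,xs=np.nonzero(m);print('cent',p2w('top',[[xs.mean(),ys.mean()]],.026))
m=mask(im,(0,0,0),(180,255,60),(345,375,180,225));print('grip',rects('top',m,.066,15))
st()"
```

```text
red [(571.0, -378.3, 118.4, 47.5, -6.8)]
cent [[ 0.56932917 -0.37697118  0.026     ]]
grip [(565.0, -367.5, 51.3, 20.2, 15.2)]
t 38.4 tcp [0.6129 0.0234 0.3689] x [ 0.999 -0.047  0.001] y [-0.047 -0.999 -0.001] z [ 0.001  0.001 -1.   ] F [-0.5  0.2 -0.1] op 0.0643
```

View pics/s31c.png

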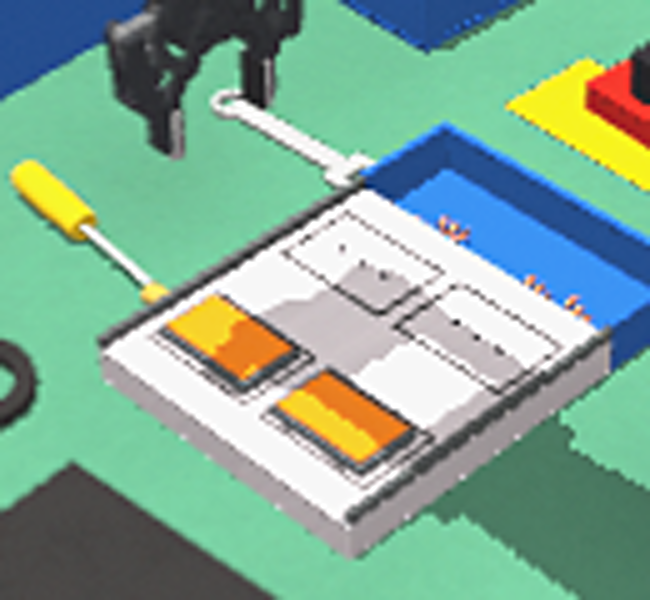

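View pics/t31c.png

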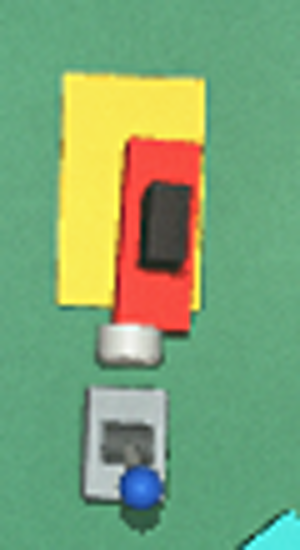

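Both plates lie in their fields. The scraper's centre is at about (571,-378) mm with yaw -6.8°, so it has been pushed about 32 mm off the pad's centre. I'll fetch it before the lever.

```bash
python3 -c "
from h import *
im=cv2.imread('pics/s31.png')[:,:,::-1].copy()
m=mask(im,(8,100,150),(30,255,255),(215,290,220,275));print('placed side',rects('side',m,.04))
print(p2w('top',[[330+166.5/5-.4,165+226/5-.4]],.06))
m=mask(im,(0,180,120),(10,255,255),(290,335,170,220));print('red side',rects('side',m,.02))
go(.571,-.378,-6.8,.37)"
```

```text
placed side [(507.6, 31.8, 76.7, 43.6, -2.1), (614.5, 25.5, 76.9, 45.0, -3.8)]
[[ 0.56905329 -0.37896064  0.06      ]]
red side [(571.7, -374.5, 127.3, 66.0, -7.5)]
t 38.4 tcp [0.6129 0.0234 0.3689] x [ 0.999 -0.047  0.001] y [-0.047 -0.999 -0.001] z [ 0.001  0.001 -1.   ] F [-0.5  0.2 -0.1] op 0.0643
yaw -2.72 shift cm [-2.28 40.3  -0.16] turn deg [-0.06 -0.06  4.08]
```

jog_arm --steps '[[[-0.2,2.5,-0.3],[0,0,0]],[[-0.2,4.5,-0.3],[0,0,0]],[[-0.2,4.5,-0.3],[0,0,0.8]],[[-0.2,4.5,-0.3],[0,0,0.8]],[[-0.2,4.5,-0.3],[0,0,0.8]],[[-0.2,4.5,0],[0,0,0.8]],[[0,4.5,0],[0,0,0.8]],[[0,3.5,0],[0,0,0]]]' --fingers 1 --grip_force 60

```text
t: 39.2
tool_pos: [0.5722, -0.3102, 0.364]
tool_rot: [-3.124, 0.173, 0.041]
contact_force: [-0.2, 0.5, 0.2]
opening: 0.0857
```

jog_arm --steps '[[[0,0,0],[0,0,0]],[[0,0,0],[0,0,0]]]'

```text
t: 39.4
tool_pos: [0.57, -0.3143, 0.3585]
tool_rot: [-3.12, 0.183, 0.052]
contact_force: [-0.2, -0.2, -0.1]
opening: 0.0851
```

```bash
python3 -c "
from h import *
im=snap('top','t32')
m=mask(im,(8,100,150),(30,255,255),(215,290,180,260));print('placed top',rects('top',m,.04))
go(.571,-.378,-6.8,.29)"
```

```text
placed top [(508.8, 30.7, 71.6, 43.7, -1.4), (615.8, 24.4, 73.4, 44.0, -1.5)]
t 39.45 tcp [ 0.57   -0.3139  0.3583] x [ 0.993 -0.116 -0.035] y [-0.116 -0.993 -0.014] z [-0.033  0.018 -0.999] F [-0.4 -0.6  0.3] op 0.0851
yaw -6.65 shift cm [1.08 6.45 6.71] turn deg [-0.78  1.99  0.14]
```

jog_arm --steps '[[[0.4,2,0],[-0.8,1.9,0.1]],[[0.3,2.2,1],[0,0,0]],[[0.3,2.2,2],[0,0,0]],[[0,0,2],[0,0,0]],[[0,0,1],[0,0,0]],[[0,0,0],[0,0,0]],[[0,0,0],[0,0,0]]]'

```text
t: 40.15
tool_pos: [0.575, -0.3703, 0.2922]
tool_rot: [-3.133, 0.165, 0.008]
contact_force: [-0.1, 0.3, -0.3]
opening: 0.0859
```

```bash
python3 -c "
from h import *
go(.571,-.378,-6.8,.25)"
```

```text
t 40.15 tcp [ 0.575  -0.3703  0.2922] x [ 0.994 -0.105 -0.005] y [-0.105 -0.994 -0.004] z [-0.005  0.005 -1.   ] F [-0.1  0.3 -0.3] op 0.0859
yaw -6.05 shift cm [-0.3   0.83  4.22] turn deg [-0.25  0.31  0.75]
```

jog_arm --steps '[[[-0.3,0.8,1],[-0.2,0.3,0.7]],[[0,0,1.5],[0,0,0]],[[0,0,1.5],[0,0,0]],[[0,0,0],[0,0,0]],[[0,0,0],[0,0,0]]]'

```text
t: 40.65
tool_pos: [0.5716, -0.3775, 0.2511]
tool_rot: [3.135, -0.184, 0.004]
contact_force: [0.6, 0.1, -0.6]
opening: 0.0857
```

```bash
python3 -c "
from h import *
im=snap('side','s33');crop(im,270,370,120,220,'s33c',6)
go(.571,-.378,-6.8,.211)"
```

```text
t 40.7 tcp [ 0.5715 -0.3773  0.2508] x [ 0.993 -0.117  0.002] y [-0.117 -0.993  0.001] z [ 0.002 -0.001 -1.   ] F [-0.1  1.2  0.4] op 0.0852
yaw -6.71 shift cm [-0.05  0.07  3.98] turn deg [ 0.05 -0.13  0.09]
```

View pics/s33c.png

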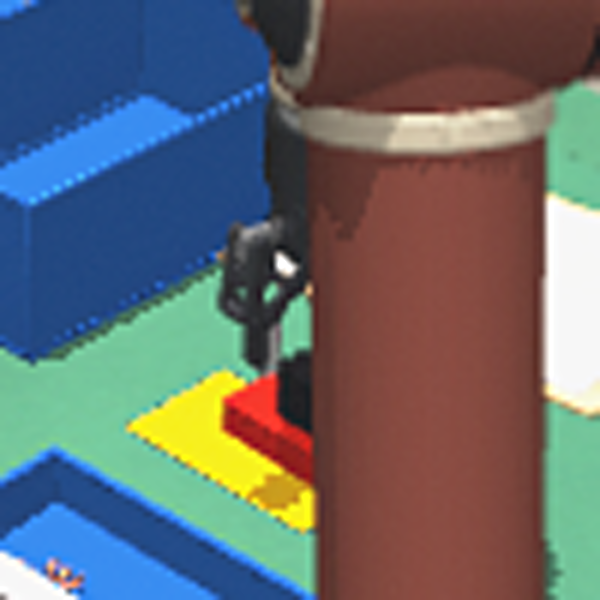

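jog_arm --steps '[[[0,0.1,1.2],[0,0,0]],[[0,0,1.4],[0,0,0]],[[0,0,1.3],[0,0,0]],[[0,0,0],[0,0,0]],[[0,0,0],[0,0,0]]]'

```text
t: 41.2
tool_pos: [0.5716, -0.3786, 0.2085]
tool_rot: [3.135, -0.184, 0.004]
contact_force: [-0.4, -0.5, 0.3]
opening: 0.0854
```

jog_arm --steps '[[[0,0,0],[0,0,0]],[[0,0,0],[0,0,0]],[[0,0,0],[0,0,0]],[[0,0,0],[0,0,0]],[[0,0,0],[0,0,0]],[[0,0,0],[0,0,0]],[[0,0,0],[0,0,0]],[[0,0,0],[0,0,0]]]' --fingers -1

```text
t: 42.0
tool_pos: [0.572, -0.3789, 0.21]
tool_rot: [3.133, -0.184, 0.007]
contact_force: [-0.8, -1.5, -0.9]
opening: 0.0247
```

```bash
python3 -c "
from h import *
go(.6016,-.3672,-3,.25)"
```

```text
t 42.0 tcp [ 0.572  -0.3789  0.21  ] x [ 0.993 -0.117  0.005] y [-0.117 -0.993  0.003] z [ 0.005 -0.003 -1.   ] F [-0.8 -1.5 -0.9] op 0.0247
yaw -6.71 shift cm [ 2.82 -1.5  -3.99] turn deg [ 0.16 -0.28 -3.71]
```

jog_arm --steps '[[[0,0,-1.2],[0,0,0]],[[0,0,-1.2],[0,0,0]],[[1,-0.5,0],[0.1,-0.2,-1.3]],[[1,-0.5,0],[0,0,-1.3]],[[0.8,-0.5,0],[0,0,-1.2]],[[0,0,0],[0,0,0]],[[0,0,0],[0,0,0]]]'

```text
t: 42.7
tool_pos: [0.604, -0.3642, 0.2347]
tool_rot: [-3.14, 0.069, 0.001]
contact_force: [-0.3, -0.6, -2.7]
opening: 0.0251
```

```bash
python3 -c "
from h import *
go(.6016,-.3672,-3,.21)"
```

```text
t 42.7 tcp [ 0.604  -0.3642  0.2347] x [ 0.999 -0.044 -0.   ] y [-0.044 -0.999 -0.001] z [-0.     0.001 -1.   ] F [-0.3 -0.6 -2.7] op 0.0251
yaw -2.5 shift cm [-0.22  0.31  2.47] turn deg [-0.07  0.03  0.5 ]
```

jog_arm --steps '[[[-0.2,0.3,0.7],[0,0,0.5]],[[0,0,0.8],[0,0,0]],[[0,0,0.7],[0,0,0]],[[0,0,0],[0,0,0]],[[0,0,0],[0,0,0]]]'

```text
t: 43.2
tool_pos: [0.6009, -0.3678, 0.2101]
tool_rot: [-3.138, 0.085, 0.002]
contact_force: [0.6, 1.6, 0.2]
opening: 0.0252
```

```bash
python3 -c "
from h import *
go(.6016,-.3672,-3,.21)"
```

```text
t 43.2 tcp [ 0.6009 -0.3678  0.2101] x [ 0.999 -0.054 -0.002] y [-0.054 -0.999 -0.002] z [-0.001  0.002 -1.   ] F [0.6 1.6 0.2] op 0.0252
yaw -3.11 shift cm [ 0.06 -0.07  0.01] turn deg [-0.11  0.09 -0.11]
```

The scraper is standing on the pad again. I'll release it, lift, and look.

jog_arm --steps '[[[0,0,0],[0,0,0]],[[0,0,0],[0,0,0]],[[0,0,0],[0,0,0]],[[0,0,0],[0,0,0]],[[0,0,0],[0,0,0]],[[0,0,0],[0,0,0]],[[0,0,0],[0,0,0]],[[0,0,0],[0,0,0]]]' --fingers 1

```text
t: 44.0
tool_pos: [0.6017, -0.3686, 0.213]
tool_rot: [3.139, -0.085, 0.002]
contact_force: [-0.7, 0.8, 0.5]
opening: 0.0852
```

jog_arm --steps '[[[0,0,-1],[0,0,0]],[[0,0,-3],[0,0,0]],[[0,0,-4],[0,0,0]],[[0,0,-3],[0,0,0]],[[-3,0,-1],[0,0,0]],[[-4,0,0],[0,0,0]],[[-4,0,0],[0,0,0]],[[-4,0,0],[0,0,0]]]'

```text
t: 44.8
tool_pos: [0.451, -0.3601, 0.3437]
tool_rot: [3.135, -0.077, 0.01]
contact_force: [-0.7, -0.7, 0.0]
opening: 0.0853
```

jog_arm --steps '[[[-4,0,0],[0,0,0]],[[-3,0,0],[0,0,0]],[[0,0,0],[0,0,0]],[[0,0,0],[0,0,0]],[[0,0,0],[0,0,0]]]' --fingers -1

```text
t: 45.3
tool_pos: [0.3754, -0.3558, 0.3476]
tool_rot: [3.129, -0.082, 0.016]
contact_force: [0.9, 1.7, 1.3]
opening: 0.0124
```

```bash
python3 -c "
from h import *
im=snap('top','t34');crop(im,330,400,165,295,'t34c',5)
m=mask(im,(0,180,120),(10,255,255),(330,395,170,240));print('red',rects('top',m,.028))
m=mask(im,(105,180,60),(125,255,255),(345,370,240,280));print('ball',rects('top',m,.092,15))
m=mask(im,(20,150,150),(35,255,255),(330,380,170,240));print('yellow',rects('top',m,.002))
go(.355,-.351,-3,.248)"
```

```text
red [(598.4, -365.5, 118.3, 46.9, -2.7)]
ball []
yellow [(601.8, -367.2, 149.2, 88.8, -3.1)]
t 45.35 tcp [ 0.3757 -0.3559  0.3477] x [ 0.999 -0.052  0.011] y [-0.052 -0.999  0.011] z [ 0.01  -0.012 -1.   ] F [-0.   0.4  0. ] op 0.0046
yaw -2.98 shift cm [-2.2  -0.49  9.94] turn deg [ 0.63 -0.62  0.01]
```

View pics/t34c.png

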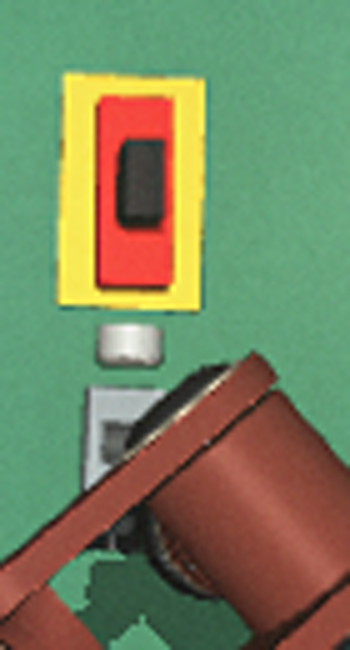

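The scraper is within about 4 mm of the pad's centre. Now the lever: I'll go down behind the ball with the fingers shut.

jog_arm --steps '[[[-1.2,-0.3,0],[0.6,-0.6,0]],[[-1,-0.2,1],[0,0,0]],[[0,0,2],[0,0,0]],[[0,0,2.5],[0,0,0]],[[0,0,2],[0,0,0]],[[0,0,0],[0,0,0]],[[0,0,0],[0,0,0]]]'

```text
t: 46.05
tool_pos: [0.3523, -0.3481, 0.2679]
tool_rot: [-3.138, 0.076, 0.004]
contact_force: [0.1, 0.4, -0.4]
opening: 0.0001
```

```bash
python3 -c "
from h import *
go(.355,-.351,-3,.248)
im=snap('side','s35');crop(im,290,430,110,250,'s35c',5)
im=snap('top','t35');crop(im,330,400,205,295,'t35c',6)"
```

```text
t 46.05 tcp [ 0.3523 -0.3481  0.2679] x [ 0.999 -0.048 -0.003] y [-0.048 -0.999 -0.002] z [-0.002  0.002 -1.   ] F [ 0.1  0.4 -0.4] op 0.0001
yaw -2.77 shift cm [0.28 0.28 1.99] turn deg [-0.13  0.15  0.23]
```

View pics/s35c.png

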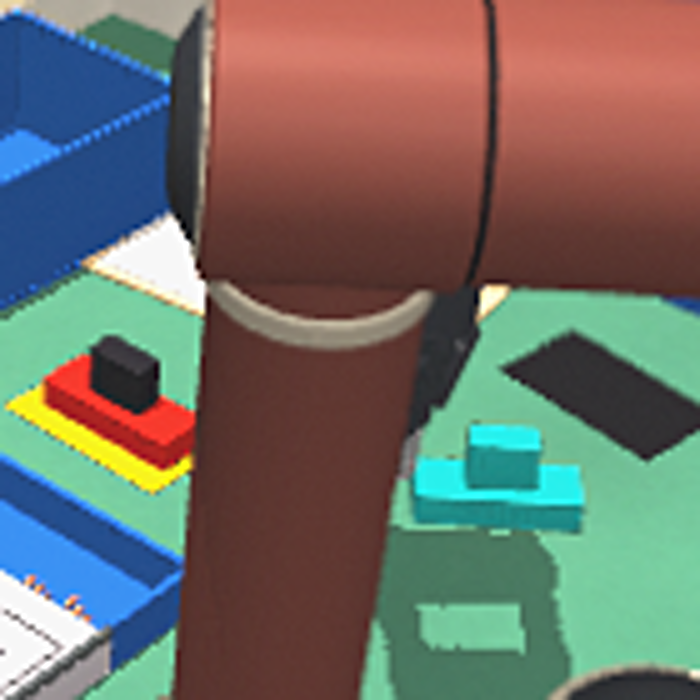

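View pics/t35c.png

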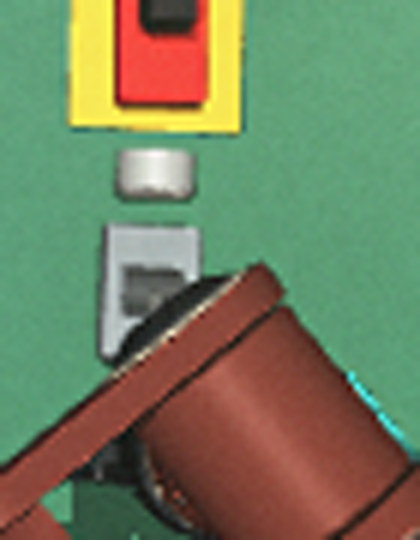

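jog_arm --steps '[[[0,0.2,1],[0,0,0]],[[0,0,1],[0,0,0]],[[0,0,0],[0,0,0]],[[0,0,0],[0,0,0]]]'

```text
t: 46.55
tool_pos: [0.353, -0.3513, 0.2498]
tool_rot: [3.138, -0.076, 0.002]
contact_force: [0.1, -0.7, -0.5]
opening: -0.0001
```

jog_arm --steps '[[[1,0,0],[0,0,0]],[[1,0,0],[0,0,0]],[[1,0,0],[0,0,0]],[[1,0,0],[0,0,0]],[[0,0,0],[0,0,0]]]'

```text
t: 47.05
tool_pos: [0.3972, -0.3538, 0.2509]
tool_rot: [3.137, -0.075, 0.004]
contact_force: [-0.5, 0.6, 0.6]
opening: 0.0005
```

```bash
python3 -c "
from h import *
go(.46,-.355,-3,.248)"
```

```text
t 47.05 tcp [ 0.3972 -0.3538  0.2509] x [ 0.999 -0.048  0.002] y [-0.048 -0.999  0.004] z [ 0.002 -0.004 -1.   ] F [-0.5  0.6  0.6] op 0.0005
yaw -2.74 shift cm [ 6.28 -0.18  0.31] turn deg [ 0.23 -0.14  0.26]
```

jog_arm --steps '[[[1,0,0.1],[0,0,0]],[[1,-0.1,0],[0,0,0]],[[1,0,0],[0,0,0]],[[1,0,0],[0,0,0]],[[1,0,0],[0,0,0]],[[0.5,0,0],[0,0,0]],[[0,0,0],[0,0,0]]]'

```text
t: 47.75
tool_pos: [0.456, -0.3555, 0.2491]
tool_rot: [3.138, -0.072, -0.013]
contact_force: [-5.9, -0.3, 3.6]
opening: -0.0004
```

```bash
python3 -c "
from h import *
go(.46,-.355,-3,.248)
im=snap('top','t36');crop(im,330,400,205,295,'t36c',6)
im=snap('side','s36');crop(im,290,430,110,250,'s36c',5)"
```

```text
t 47.75 tcp [ 0.456  -0.3555  0.2491] x [ 0.999 -0.046 -0.008] y [-0.046 -0.999  0.003] z [-0.008 -0.003 -1.   ] F [-5.9 -0.3  3.6] op -0.0004
yaw -2.64 shift cm [ 0.4  -0.07  0.1 ] turn deg [0.17 0.46 0.36]
```

View pics/t36c.png

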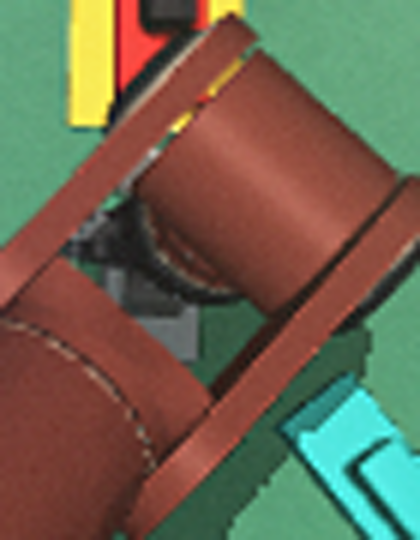

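View pics/s36c.png

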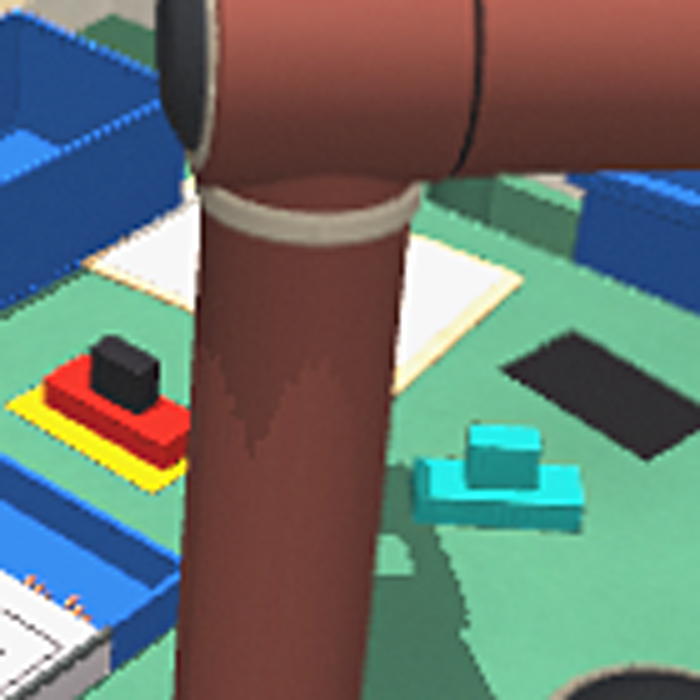

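jog_arm --steps '[[[0.6,0,0],[0,0,0]],[[0.5,0,0],[0,0,0]]]'

```text
t: 48.05
tool_pos: [0.4616, -0.3564, 0.249]
tool_rot: [-3.138, 0.07, 0.061]
contact_force: [-24.5, 3.5, 16.5]
opening: -0.0001
```

jog_arm --steps '[[[0.5,0,0],[0,0,0]],[[0,0,0],[0,0,0]]]'

```text
t: 48.25
tool_pos: [0.4632, -0.3571, 0.2492]
tool_rot: [-3.134, 0.07, 0.091]
contact_force: [0.6, -0.4, -0.7]
opening: -0.0
```

jog_arm --steps '[[[-1,0,0],[0,0,0]],[[-3,0,0],[0,0,0]],[[-4,0,-1],[0,0,0]],[[-3,0,-3],[0,0,0]],[[0,0,-4],[0,0,0]],[[0,2,-4],[0,0,0]],[[0,4,-3],[0,0,0]],[[0,4,0],[0,0,0]]]'

```text
t: 49.05
tool_pos: [0.353, -0.4507, 0.408]
tool_rot: [-3.133, 0.062, 0.084]
contact_force: [-0.9, 0.8, 0.7]
opening: -0.0001
```

jog_arm --steps '[[[0,4.5,0],[0,0,0]],[[0,4.5,0],[0,0,0]],[[0,4.5,0],[0,0,0]],[[0,4,0],[0,0,0]],[[0,0,0],[0,0,0]]]'

```text
t: 49.55
tool_pos: [0.344, -0.6354, 0.4092]
tool_rot: [3.14, -0.064, -0.073]
contact_force: [-0.6, 0.4, -0.3]
opening: 0.0004
```

```bash
python3 -c "
from h import *
st()
im=snap('top','t37');crop(im,330,400,165,275,'t37c',5);crop(im,205,325,170,270,'t37d',6)
m=mask(im,(105,180,60),(125,255,255),(345,370,225,280));r=rects('top',m,.092,15);print('ball',r)
m=mask(im,(8,100,150),(30,255,255),(215,290,180,260));print('placed top',rects('top',m,.04))
m=mask(im,(0,180,120),(10,255,255),(330,395,170,240));print('red',rects('top',m,.028))
im=snap('side','s37')"
```

```text
t 49.55 tcp [ 0.344  -0.6354  0.4092] x [ 0.998 -0.041 -0.047] y [-0.041 -0.999  0.001] z [-0.047  0.001 -0.999] F [-0.6  0.4 -0.3] op 0.0004
ball [(479.4, -356.6, 20.6, 17.8, 88.7)]
placed top [(508.8, 30.7, 71.6, 43.7, -1.4), (615.8, 24.4, 73.4, 43.9, -1.5)]
red [(598.4, -365.5, 118.3, 46.9, -2.7)]
```

View pics/t37c.png

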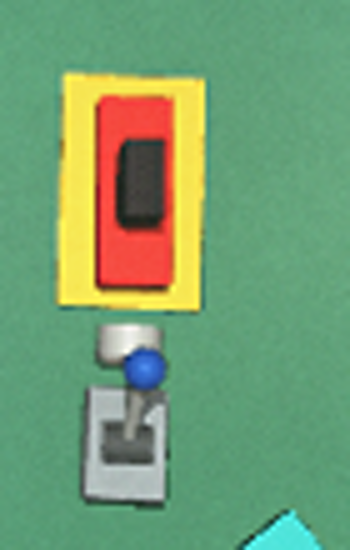

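View pics/t37d.png

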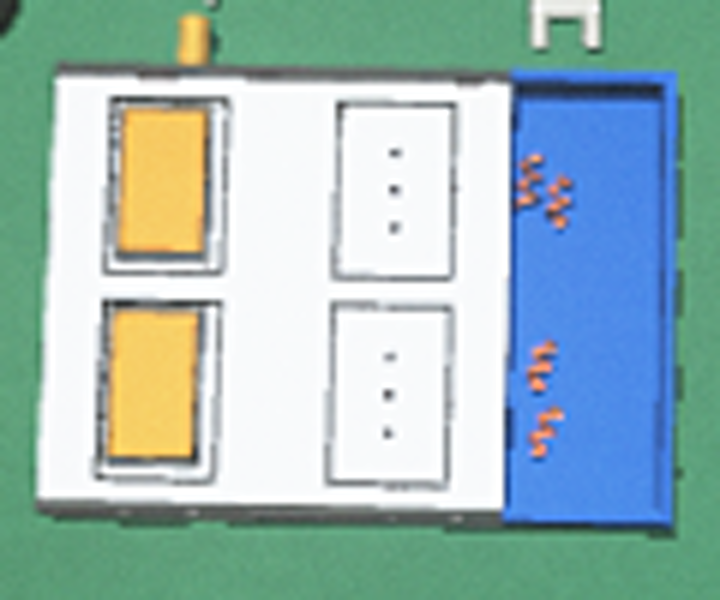

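View pics/s37.png

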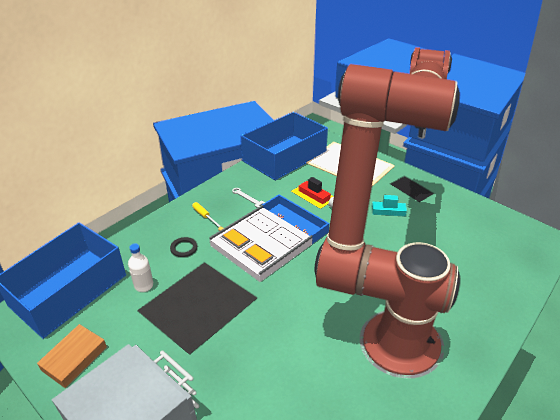

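```bash
python3 -c "
from h import *
for n in ('t31','t37','t24'):
    im=cv2.imread(f'pics/{n}.png')[:,:,::-1].copy()
    m=mask(im,(100,120,40),(130,255,255),(345,372,225,280))
    c=max(cv2.findContours(m,cv2.RETR_EXTERNAL,cv2.CHAIN_APPROX_NONE)[0],key=cv2.contourArea)
    (u,v),r=cv2.minEnclosingCircle(c);print(n,u,v,r,p2w('top',[[u,v]],.092)*1000)
b=np.array([439.7,-352]);
# predicted pixels for lever angles using block centre and yaw
for yaw in (-3,-4.8):
  y=np.radians(yaw)
  for a in (-.5,.35,.4,.45,.5):
    P=[.4397+.08*np.sin(a)*np.cos(y),-.352+.08*np.sin(a)*np.sin(y),.022+.08*np.cos(a)];print(yaw,a+.5,w2p('top',P).round(1))
"
```

```text
t31 357.7631530761719 262.131591796875 4.325028419494629 [[ 408.41208857 -350.78476773   92.        ]]
t37 358.45123291015625 238.2073211669922 4.096821308135986 [[ 478.75489198 -356.42254836   92.        ]]
t24 357.7631530761719 262.131591796875 4.325028419494629 [[ 408.41208857 -350.78476773   92.        ]]
-3 0.0 [[357.6 264.5]]
-3 0.85 [[357.9 242. ]]
-3 0.9 [[357.8 240.8]]
-3 0.95 [[357.7 239.6]]
-3 1.0 [[357.7 238.5]]
-4.8 0.0 [[357.2 264.5]]
-4.8 0.85 [[358.2 242. ]]
-4.8 0.9 [[358.1 240.8]]
-4.8 0.95 [[358.1 239.6]]
-4.8 1.0 [[358.1 238.5]]
```

The lever ball now sits at the position predicted for about 1.0 rad (at least 0.93 on the least favourable reading), and the push ended on a firm stop at about 24 N. Everything else reads right, so I'm handing in.

```bash
python3 -c "
from h import *
print(ctrl.finish_job());st()"
```

```text
the job is handed in; nothing more can be done
None
the job is handed in; nothing more can be done
```

I finished the job and handed it in at about 50 s of the 208 s allowed; no verdict was reported.

- **Chips:** I wiped the chuck in two passes with the red scraper. All four chips show in the trough and none on the chuck.
- **Plates:** Both plates present were held by their long edges and set in the two fields on the side away from the trough. The last top view put them about 1.5 and 2.5 mm from their field centres and within about 1.5° of the field direction, orange face up.
- **Scraper:** It was knocked about 32 mm off the pad's centre during the run. I picked it up again and put it back; the last picture shows it about 4 mm from the centre.
- **Lever:** I pushed it until it hit a firm stop at about 24 N. The ball's final position matches fully on (about 1.0 rad).

**Disagreement:** the lever's starting position in the pictures was about 6 mm off my estimate. Measured by how far the ball travelled instead, the lever would be at about 0.93 rad, which is still above the 0.85 limit. I did not push it a second time. All my other checks agreed.

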